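# Scoop the ball knobs out of the hardware tray and stow the dish

## Robot

A 6-joint arm with a two-finger parallel gripper is mounted at the origin on the work surface. World frame = base frame: x ahead of the robot, y to its left, z up, the work surface at z = 0. Lengths are in mm, angles in rad, forces in N, time in s.
With the tool pointing down it reaches from about 275 to 825 mm from the base axis. Payload 4.9 kg.
Tool frame: the origin (TCP) lies on the centre line of the jaws, within the pads' length; the fingertips stand 19 mm ahead of it and the grasp point (between the pads) is the TCP; x points along the fingers, y is the direction in which the jaws open and shut, and the axes are right-handed (so a half turn about x gives the same grasp; the last joint's range is limited). The gripper opens to 85 mm and grips with 20 to 120 N. Pads are 22 mm wide; open, the fingers measure 114 mm over their backs; the gripper's body (76 mm by 85 mm) begins 54 mm behind the grasp point. The pads swing forward as they close: fully open they stand 13 mm farther back than shut.
Start: joints at [-1.333, 0.326, -0.193, 1.052, 0, 1.437], TCP at [199.824, -512.434, 250.281] pointing down, gripper open.
Joint ranges: [-2.65, 2.65], [-0.97, 1.79], [-1.3, 1.35], [-1.93, 2.1], [-1.47, 1.37], [-3.14, 3.14]. Speed limits (rad/s): [2.57, 2.57, 3.14, 3.14, 3.14, 3.14].

## Interface

Orientations are given as a 3x3 rotation matrix whose columns are the frame's x, y, z axes.
In Python, from plant import arm, grab_frame, find_in, outline_of gives the robot as it stands.
- The arm moves only by the tool step_arm, never from a script. Its argument "increments" is a list of rows, each an object with "hand": the finger opening in mm, from 0 to 85.4; "dp": the shift along the tool's x, y, z normalised to -1 to 1, where 1 is 0.5 m, a list of three; "twist": the turn, a rotation vector about the tool's x, y, z normalised to -1 to 1, where 1 is 90 degrees, a list of three. In form: [{"hand": hand, "dp": [x, y, z], "twist": [rx, ry, rz]}, ...]. A call has 1 to 8 rows; each row shifts and turns the pose as measured when the row begins, along the tool's axes as they then stand; what a row does not reach is not made up. A row lasts 1/12 s, in which the tool goes at most 41.7 mm and 7.16 degrees, less where a joint would pass 70% of its speed; a pose out of reach is approached as far as the arm can. A call with a number of a shift or a turn outside -1 to 1 is refused whole. A call with a gripper value outside its range is refused whole. The fingers move at their own pace and stop on an object; "newtons" is the grip in N (left out, the last holds). Time passes only in rows, so rows that do not move let the fingers close. It gives the time, the measured TCP pose, the force and the opening at its end, in the units of the state.
- arm.sense(): the state, without advancing time (a new reading comes with each control period).
- grab_frame(name): name is "scene" or "top" or "wrist"; returns a dict with "image" (400x640x3 uint8, blue, green, red), "z_map" (400x640 float32, mm along the optical axis (not along the pixel's ray), 0 where there is no reading), "camera_matrix" (3x3 intrinsics, pixels), "world_from_camera" (4x4, takes a point from camera to world coordinates). Camera axes: x right, y down, z forward; pixel columns grow to the right and rows downward; lengths in mm; the calibration is good to about 2 mm. A picture is of the moment at which its call begins.
- arm.job_done(): hands the job in, once; it reports no verdict.
Trained networks look in the newest picture that a camera, given by its name, has taken for a name from the list of things; names that differ only in an ending like _2 or _b are one class to them, and where a whole thing is asked for, a point or a joint stands for the part that bears it (a point fixed in the world has none). Each returns a list of dicts, best first, with "confidence" (0 to 1); they miss things now and then, are a little off and sometimes report something else, mostly with a low value. They report only what shows in the picture. A call takes as long as a camera call. They do not tell look-alikes from the thing itself.
- find_in(camera, label): "extent" ([left, top, right, bottom] in pixels, round what is visible of it).
- outline_of(camera, label): "mask" (400x640 bool, what is visible of it) and "extent" ([left, top, right, bottom] in pixels, round what is visible of it).
The state is a dict: "time": time; "joints": joint angles; "dq": joint speeds; "tau": joint torques, N m; "ee_pos": TCP position; "tool_rot": TCP orientation; "contact_force": force on the tool from outside, world axes, zero at the start; "moment": the same for the moment, N m; "gripper_width": finger opening in mm.
Only numpy, scipy, OpenCV 4.12 (cv2) and the standard library are available. Lean on these libraries where they do the work, as an engineer would, in place of code of your own. Each camera call takes 0.05 s, during which the arm holds its last target. There are 200 camera calls.

## Task

Draw the empty dish by its handle out from under the low shelf, then sort the mixed tray with the slotted scoop: tip every wooden ball knob into the dish, let the small steel barrel nuts drop back so that they all stay in the tray, and never touch a knob with the fingers. Park the scoop upright in the middle of its rubber mat, then slide the dish with the knobs back under the shelf until it is fully home against the stop, never lifting it off the bench. Leave the other things on the bench where they are.

Things in the scene. Friction and masses are not known exactly. Their poses are not given: they have to be found in the camera images.
- tray: Open grey plastic tray fixed to the bench, 340 x 132 mm, long walls 45 mm, end walls 56 mm high. Floor top 5 mm above the bench, flat for x = -130..+130 mm; from there both end walls slope outwards (35 degrees from upright). Long walls upright, 122 mm apart inside. Origin: centre of its underside; x along its length, z up. Knobs and nuts start at x > -5 mm.
- mat: Black rubber mat 140 x 140 x 3 mm fixed on the bench, the scoop's parking place. Origin: centre of its underside.
- scoop: Slotted scoop, 0.24 kg, loose, starts upright on the mat. Origin: under the pan's middle, level with the underside of the tines; x forward to the tips, z up. Steel back wall 36 mm high at x = -50..-46 mm; side walls to 32 mm height, x = -48..+22 mm, outside faces at y = +-54.5, inside +-52 mm; front open. Knobs roll off the tines once it is tilted about 10 degrees or more.
- scoop_nose (a point): Tip of the scoop's middle tine, at (56, 0, 2) mm in the scoop's frame. Its floor is five straight round tines 4 mm thick along x, at y = -44, -22, 0, 22, 44 mm (18 mm clear slots), from the back wall to free rounded tips at x = +56 mm.
- scoop_grip (a point): Where to grip the scoop, at (-5, 0, 80) mm in its frame, on the wooden handle bar that reaches forward over the pan from a post on the back wall: 18 mm wide in y (grip across y), z = 70..90 mm, x = -50..+30 mm.
- dish: Loose square aluminium parts dish 134 x 134 x 52 mm outside, walls 4 mm, 0.35 kg, open on top, with a black tail handle at -x. Origin: centre of the square's underside; z up. It starts empty on the bench, most of it under the shelf, handle sticking out.
- dish_grip (a point): Middle of the dish's tail handle, at (-92, 0, 30) mm in the dish's frame: a bar along x, 16 mm wide in y (grip across y), z = 19..41 mm, x = -115..-67 mm. After gripping, ease up 1 to 2 mm so that the dish is not pressed on the bench while it slides.
- bay: Low wooden shelf fixed to the bench: two upright cheeks, 146 mm apart inside, x = 0..118 mm, carry a board, x = 0..100 mm, its underside 66 mm and top 81 mm above the bench (scraps on it reach 93 mm). Origin: on the bench in the middle of the entrance, below the board's front edge; x points into the bay, y across.
- bay_stop (a point): Foot of the near face of the 18 mm high stop strip across the bay's far end, at (109, 0, 0) mm in the bay's frame. With the dish fully home its far wall touches this strip, its origin is at x = 42 mm in the bay's frame, and its handle is still outside.
- knob0: Wooden ball knob (a keeper), sphere of 34 mm diameter, 18 g, with a small flush brass insert. Origin: its centre. May be absent.
- knob1: Wooden ball knob (a keeper), sphere of 34 mm diameter, 18 g, with a small flush brass insert. Origin: its centre. May be absent.
- knob2: Wooden ball knob (a keeper), sphere of 34 mm diameter, 18 g, with a small flush brass insert. Origin: its centre. May be absent.
- knob3: Wooden ball knob (a keeper), sphere of 34 mm diameter, 18 g, with a small flush brass insert. Origin: its centre. May be absent.
- knob4: Wooden ball knob (a keeper), sphere of 34 mm diameter, 18 g, with a small flush brass insert. Origin: its centre. May be absent.
- knob5: Wooden ball knob (a keeper), sphere of 34 mm diameter, 18 g, with a small flush brass insert. Origin: its centre. May be absent.
- nut0: Steel barrel nut (undersized part), a plain cylinder 11 mm in diameter and 14 mm long, 11 g. Origin: its centre, x along the cylinder. May be absent.
- nut1: Steel barrel nut (undersized part), a plain cylinder 11 mm in diameter and 14 mm long, 11 g. Origin: its centre, x along the cylinder. May be absent.
- nut2: Steel barrel nut (undersized part), a plain cylinder 11 mm in diameter and 14 mm long, 11 g. Origin: its centre, x along the cylinder. May be absent.
- nut3: Steel barrel nut (undersized part), a plain cylinder 11 mm in diameter and 14 mm long, 11 g. Origin: its centre, x along the cylinder. May be absent.
- nut4: Steel barrel nut (undersized part), a plain cylinder 11 mm in diameter and 14 mm long, 11 g. Origin: its centre, x along the cylinder. May be absent.
- tape: Roll of masking tape, 90 mm across, 24 mm high, loose, a bystander. Origin: centre of its underside.
- cup: Red plastic cup, 110 mm high, loose, a bystander. Origin: centre of its underside.
- spray: Spray can, 180 mm high, loose, a bystander. Origin: centre of its underside.
- sandblock: Cork sanding block 50 x 90 x 30 mm, loose, a bystander. Origin: centre of its underside.
There are look-alikes about, which are no part of the job. Of the things shaped like the dish, the aluminium one is meant.

How it is judged:
By the outcome, as a careful person would: the job done as asked, in the order asked, and still so for the second after the job is handed in, with the robot touching nothing.
Of knob0, knob1, knob2, knob3, knob4, knob5 only 4 to 6 are there at a start; the rules pass over those that are not, and their reading is None.
Of nut0, nut1, nut2, nut3, nut4 only 3 to 5 are there at a start; the rules pass over those that are not, and their reading is None.
At some moment in a run one of scoop may be knocked a few centimetres aside while the robot is not near it.
It also fails if it takes over 210 s, if anything falls off the work surface, if the arm or the gripper's body presses on something with over 40 N, if the wrist force passes 120 N, or if a joint passes its speed limit or range.

## Working session

There is one attempt and no reset: what is moved stays moved. The work goes in short steps, Python scripts to look and compute and a tool call to move; the robot and the scene stay as the last step left them, time stands still between calls to the robot, and variables do not carry over. Pictures are saved under pics/ and viewed, on a budget of 14 in all, crops included, one or two more only if the job needs it, and the job is handed in when it is done.

Besides the shell and the picture viewer there is one more tool, called after "Emit:" as name([rows], argument=value, ...), one row to a line, values as JSON. step_arm: Moves the arm, as the interface text tells. Its arguments: {"type":"object","properties":{"increments":{"type":"array","items":{"type":"object","properties":{"hand":{"type":"number"},"dp":{"type":"array","items":{"type":"number"}},"twist":{"type":"array","items":{"type":"number"}}}}},"newtons":{"type":"number"}},"required":["increments"]}

```bash
ls; mkdir -p pics
cat > h.py <<'E'
import numpy as np, cv2
from plant import arm, grab_frame, find_in, outline_of
def cloud(f):
    z=f["z_map"].astype(float);K=f["camera_matrix"];v,u=np.mgrid[:400,:640]
    P=np.stack([(u-K[0,2])/K[0,0]*z,(v-K[1,2])/K[1,1]*z,z],-1)
    T=np.array(f["world_from_camera"]);W=P@T[:3,:3].T+T[:3,3];W[z<=0]=np.nan
    return W
E
python3 - <<'E'
from h import *
s=arm.sense();print(s["ee_pos"],np.round(s["tool_rot"],3),s["time"])
for c in("top","scene"):
    f=grab_frame(c);cv2.imwrite(f"pics/{c}0.png",f["image"]);np.savez(f"{c}0.npz",W=cloud(f),im=f["image"])
    W=cloud(f);print(c,np.round(f["world_from_camera"],2).tolist())
    for n in["tray","mat","scoop","dish","bay","knob0","nut0","tape","cup","spray","sandblock"]:
        for o in outline_of(c,n)[:8]:
            if o["confidence"]<.3: continue
            p=W[o["mask"]];print(n,round(o["confidence"],2),[int(x) for x in o["extent"]],np.round(np.nanmedian(p,0)),np.round(np.nanmin(p,0)),np.round(np.nanmax(p,0)))
E
```

```text
pics
[ 199.71198587 -511.88527714  249.50782103] [[-0.     0.363 -0.932]
 [ 0.002 -0.932 -0.363]
 [-1.    -0.002 -0.   ]] 0.0
top [[0.03, -0.99, 0.14, 317.76], [-1.0, -0.03, -0.03, 22.56], [0.03, -0.14, -0.99, 1207.05], [0.0, 0.0, 0.0, 1.0]]
tray 0.72 [372, 120, 428, 227] [ 576. -268.    8.] [ 412. -356.   -4.] [ 781. -177.   61.]
tray 0.49 [309, 171, 344, 206] [513. -16.  42.] [478. -70.  -4.] [590.  34.  97.]
mat 0.78 [291, 163, 341, 212] [535.  13.   3.] [458. -70.  -4.] [608.  77.  95.]
scoop 0.65 [305, 171, 337, 206] [510. -12.  29.] [478. -70.  -3.] [590.  42.  97.]
scoop 0.57 [392, 132, 405, 141] [ 698. -253.   33.] [ 685. -277.    3.] [ 722. -240.   43.]
dish 0.98 [155, 259, 222, 316] [204. 402.   5.] [125. 286.  -5.] [292. 500.  56.]
dish 0.82 [221, 167, 270, 204] [558. 235.   5.] [480. 163.  -5.] [597. 312.  67.]
bay 0.63 [218, 129, 279, 172] [630. 221.  81.] [577. 138.   1.] [702. 311.  99.]
knob0 0.66 [457, 192, 506, 220] [ 468. -475.  149.] [ 441. -620.   -8.] [ 522. -461.  186.]
knob0 0.48 [390, 132, 406, 144] [ 699. -253.   32.] [ 685. -277.    2.] [ 724. -240.   43.]

[... 1571 characters left out ...]
]
knob0 0.56 [187, 243, 203, 253] [ 623. -296.   32.] [ 583. -329.    5.] [ 634. -283.   42.]
knob0 0.53 [172, 262, 186, 274] [ 697. -300.   33.] [ 682. -318.   17.] [ 709. -285.   42.]
knob0 0.44 [189, 265, 205, 280] [ 706. -250.   33.] [ 669. -271.    5.] [ 717. -238.   44.]
tape 0.67 [263, 278, 305, 312] [700. -35.  23.] [657. -82.  -2.] [793.  16.  92.]
cup 0.66 [282, 223, 339, 265] [549.  15.   4.] [456. -67.  -1.] [607.  78.  38.]
cup 0.59 [466, 191, 504, 238] [412. 445.  78.] [292. 407.  -1.] [433. 488. 114.]
spray 0.79 [128, 150, 168, 213] [ 492. -476.  118.] [ 445. -520.    3.] [ 506. -459.  186.]
sandblock 0.82 [464, 248, 509, 283] [546. 449.  30.] [478. 404.  -1.] [565. 500.  35.]
```

Run:
```python
import cv2,numpy as np
t=cv2.imread("pics/top0.png")[110:320,140:520];cv2.imwrite("pics/a1.png",cv2.resize(t,None,fx=2.1,fy=2.1,interpolation=cv2.INTER_CUBIC))
s=cv2.imread("pics/scene0.png")[140:330,120:520];cv2.imwrite("pics/a2.png",cv2.resize(s,None,fx=2,fy=2,interpolation=cv2.INTER_CUBIC))
```

```text
(no output)
```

View pics/a1.png

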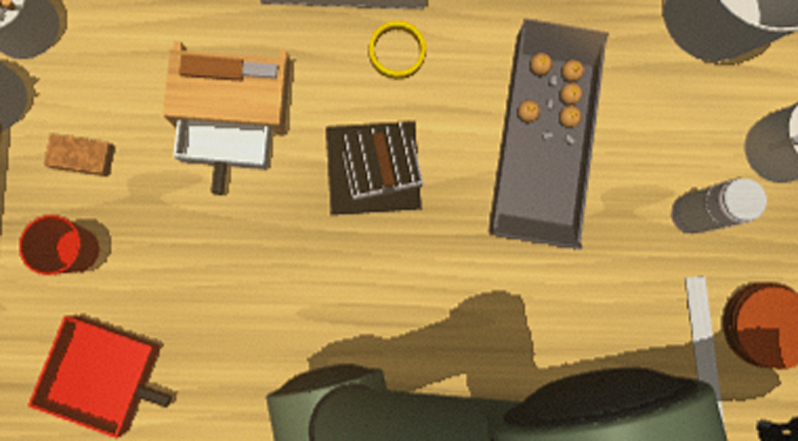

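View pics/a2.png

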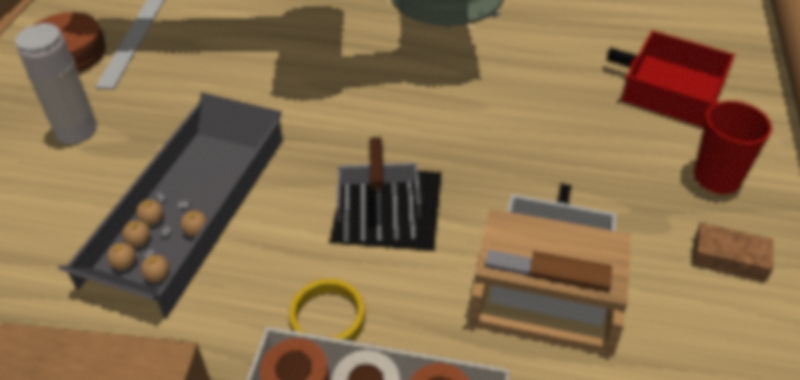

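```bash
cat >> h.py <<'E'
def rect(P):
    (c,wh,a)=cv2.minAreaRect(P[:,:2].astype(np.float32)); return np.round(c,1),np.round(wh,1),round(a,1),len(P)
def sel(W,x0,x1,y0,y1,z0,z1):
    p=W.reshape(-1,3);m=(p[:,0]>x0)&(p[:,0]<x1)&(p[:,1]>y0)&(p[:,1]<y1)&(p[:,2]>z0)&(p[:,2]<z1);return p[m]
E
python3 - <<'E'
from h import *
for c in("top","scene"):
    d=np.load(c+"0.npz");W=d["W"];print(c)
    print("board",rect(sel(W,540,730,120,330,76,85)))
    p=sel(W,440,580,150,320,48,58);print("dishrim",rect(p))
    p=sel(W,420,530,150,320,32,46);print("handle",rect(p),np.round(np.median(p,0)))
    print("bar",rect(sel(W,430,620,-90,100,84,99)))
    print("scoop",rect(sel(W,430,620,-90,100,10,40)))
    p=sel(W,430,620,-90,100,1,6);print("mat",rect(p))
    p=sel(W,350,800,-400,-150,40,50);print("trayrim40-50",rect(p))
    p=sel(W,350,800,-400,-150,30,70);print("tray30-70",rect(p))
    p=sel(W,350,800,-400,-150,50,62);print("traytop",rect(p), np.round(p[::max(1,len(p)//12)]).tolist())
E
```

```text
top
board (array([631.3, 225.4]), array([171.1, 101.9]), 87.0, 1310)
dishrim (array([550.6, 232.1]), array([135.1,  51.5]), 88.6, 106)
handle (array([503. , 229.1]), array([120.4,  48. ]), 86.6, 107) [511. 234.  40.]
bar (array([528.3, -10.7]), array([77.5, 17.9]), 14.1, 154)
scoop (array([536.7,   6.8]), array([103.8, 139. ]), 14.0, 123)
mat (array([525.4,   5.1]), array([190.7, 187.9]), 0.7, 1449)
trayrim40-50 (array([ 590.6, -266.1]), array([133.5, 333.9]), 82.1, 580)
tray30-70 (array([ 586.6, -265.5]), array([133.5, 342. ]), 82.1, 1415)
traytop (array([ 586. , -264.7]), array([131.9, 340.5]), 82.0, 236) [[759.0, -222.0, 55.0], [754.0, -227.0, 50.0], [751.0, -262.0, 53.0], [748.0, -281.0, 53.0], [746.0, -305.0, 51.0], [744.0, -330.0, 52.0], [734.0, -223.0, 51.0], [428.0, -185.0, 53.0], [425.0, -209.0, 59.0], [423.0, -232.0, 53.0], [420.0, -259.0, 55.0], [418.0, -284.0, 55.0], [412.0, -290.0, 57.0]]
scene
board (array([631.1, 226. ]), array([170. , 103.2]), 87.3, 1925)
dishrim (array([539.4, 233.3]), array([133.9,  30.7]), 87.0, 157)
handle (array([505.8, 225.4]), array([ 48.6, 109. ]), 0.2, 157) [527. 228.  41.]
bar (array([530.4,  -9. ]), array([78.9, 17.5]), 15.3, 161)
scoop (array([525. , -10.2]), array([ 79.5, 109.8]), 11.2, 316)
mat (array([525. ,   4.9]), array([189.7, 190. ]), 90.0, 2141)
trayrim40-50 (array([ 584.4, -264.5]), array([135.9, 331.8]), 82.3, 860)
tray30-70 (array([ 585.2, -264.6]), array([135.9, 341.1]), 82.3, 2151)
traytop (array([ 585.3, -263.7]), array([131.7, 341.5]), 82.0, 284) [[416.0, -304.0, 61.0], [417.0, -292.0, 52.0], [420.0, -256.0, 56.0], [423.0, -249.0, 52.0], [424.0, -208.0, 56.0], [429.0, -204.0, 54.0], [435.0, -183.0, 54.0], [743.0, -339.0, 54.0], [743.0, -310.0, 54.0], [749.0, -292.0, 54.0], [753.0, -277.0, 52.0], [756.0, -247.0, 57.0], [761.0, -232.0, 56.0]]
```

Run:
```python
from h import *
for c in("top","scene"):
    d=np.load(c+"0.npz");W=d["W"];im=d["im"];dk=im.max(-1)<75
    Q=W.copy();Q[~dk]=np.nan
    p=sel(Q,420,560,190,280,28,50);print("handle",rect(p),np.round(np.mean(p,0),1),np.ptp(p,0))
    p=sel(Q,440,620,-90,100,0,7);print("mat",rect(p),p.min(0),p.max(0))
    p=sel(W,440,620,190,280,46,60);y=p[:,1]
    print(np.round(p[::10]).tolist())
s=arm.sense();print(s["ee_pos"])
```

```text
handle (array([502.2, 232. ]), array([44.3, 13.5]), 0.9, 32) [502.9 232.3  38.8] [44.34122509 13.46163389 13.27522618]
mat (array([529.9,   1.2]), array([136.8, 136.3]), 5.6, 983) [ 4.57719172e+02 -6.99888879e+01  1.96209319e-03] [603.71254287  73.67997293   6.99178368]
[[533.0, 278.0, 55.0], [531.0, 251.0, 50.0], [528.0, 238.0, 52.0], [526.0, 233.0, 46.0], [526.0, 197.0, 52.0]]
handle (array([497.3, 236. ]), array([11.2, 30.6]), 84.9, 37) [497.7 236.   42.6] [30.64460437 12.35073693  7.13858345]
mat (array([531.9,   2.9]), array([138. , 137.2]), 5.8, 1307) [ 4.57324455e+02 -6.84980369e+01  1.46063825e-01] [603.1483409   76.88554865   6.98560601]
[[527.0, 191.0, 55.0], [525.0, 204.0, 51.0], [529.0, 206.0, 52.0], [527.0, 204.0, 46.0], [528.0, 229.0, 52.0], [529.0, 227.0, 49.0], [528.0, 252.0, 53.0], [531.0, 250.0, 53.0], [530.0, 243.0, 46.0], [531.0, 270.0, 53.0], [532.0, 270.0, 50.0]]
[ 199.83310677 -512.45094602  250.29328411]
```

Emit:
step_arm([
  {"hand":50,"dp":[0,0,0],"twist":[-0.079,0,0]},
  {"hand":50,"dp":[0,0,0],"twist":[-0.079,0,0]},
  {"hand":50,"dp":[0,0,0],"twist":[-0.079,0,0]},
  {"hand":50,"dp":[0,0,0],"twist":[-0.079,0,0]},
  {"hand":50,"dp":[0,0,0],"twist":[-0.079,0,0]},
  {"hand":50,"dp":[0,0,0],"twist":[-0.079,0,0]},
  {"hand":50,"dp":[0,0,0],"twist":[-0.079,0,0]},
  {"hand":50,"dp":[0,0,0],"twist":[-0.079,0,0]},
], newtons=60)

```text
time: 1.87
ee_pos: [199.8, -512.4, 250.3]
tool_rot: [[-0.0, 0.981, -0.193], [0.0, -0.193, -0.981], [-1.0, -0.0, -0.0]]
contact_force: [0.2, -0.7, -0.5]
gripper_width: 49.7
```

Emit:
step_arm([
  {"hand":50,"dp":[0,0,0],"twist":[-0.079,0,0]},
  {"hand":50,"dp":[0,0,0],"twist":[-0.079,0,0]},
  {"hand":50,"dp":[0,0,0],"twist":[-0.079,0,0]},
  {"hand":50,"dp":[0,0,0],"twist":[-0.079,0,0]},
  {"hand":50,"dp":[0,0,0],"twist":[-0.079,0,0]},
  {"hand":50,"dp":[0,0,0],"twist":[-0.079,0,0]},
  {"hand":50,"dp":[0,0,0],"twist":[-0.079,0,0]},
  {"hand":50,"dp":[0,0,0],"twist":[-0.079,0,0]},
])

```text
time: 2.53
ee_pos: [199.8, -512.4, 250.2]
tool_rot: [[-0.0, 0.692, 0.722], [0.0, 0.722, -0.692], [-1.0, 0.0, -0.0]]
contact_force: [1.0, 0.6, -0.4]
gripper_width: 49.9
```

Emit:
step_arm([
  {"hand":50,"dp":[0,0,0],"twist":[-0.079,0,0]},
  {"hand":50,"dp":[0,0,0],"twist":[-0.079,0,0]},
  {"hand":50,"dp":[0,0,0],"twist":[-0.079,0,0]},
  {"hand":50,"dp":[0,0,0],"twist":[-0.079,0,0]},
  {"hand":50,"dp":[0,0,0],"twist":[-0.079,0,0]},
  {"hand":50,"dp":[0,0,0],"twist":[-0.079,0,0]},
  {"hand":50,"dp":[0,0,0],"twist":[0,0,0]},
])

```text
time: 3.12
ee_pos: [199.8, -512.4, 250.2]
tool_rot: [[-0.0, 0.012, 1.0], [0.0, 1.0, -0.012], [-1.0, 0.0, -0.0]]
contact_force: [0.5, 0.6, -0.5]
gripper_width: 50.2
```

```bash
cat >> h.py <<'E'
from scipy.spatial.transform import Rotation as Rn
def toolR(yaw,pitch=0): # deg; pitch>0: object's nose up
    y,p=np.radians([yaw,pitch])
    O=Rn.from_euler('zyx',[y,-p,0]).as_matrix(); return np.stack([-O[:,2],O[:,1],O[:,0]],1)
def plan(p,yaw,pitch=0,stepmm=40,stepdeg=7):
    s=arm.sense();R=np.array(s["tool_rot"]);d=np.array(p)-s["ee_pos"];dt=R.T@d
    tw=Rn.from_matrix(R.T@toolR(yaw,pitch)).as_rotvec(degrees=True)
    print("pos",np.round(s["ee_pos"],1),"width",round(s["gripper_width"],1),"F",np.round(s["contact_force"],1),"t",round(s["time"],2),
      "\n tool-mm",np.round(dt,1),"norm",np.round(dt/500,4),"rows",round(np.linalg.norm(dt)/stepmm,1),"twistdeg",np.round(tw,2),"norm",np.round(tw/90,4),"rows",round(np.linalg.norm(tw)/stepdeg,1))
E
python3 -c "
from h import *
plan([501,233,200],-3)"
```

```text
pos [ 199.8 -512.4  250.2] width 50.2 F [ 0.5  0.6 -0.5] t 3.12 
 tool-mm [ 50.3 749.1 292. ] norm [0.1005 1.4982 0.584 ] rows 20.1 twistdeg [ 2.3 -0.  -0. ] norm [ 0.0255 -0.     -0.    ] rows 0.3
```

Emit:
step_arm([
  {"hand":50,"dp":[0,0.0713,0.0278],"twist":[0.003,0,0]},
  {"hand":50,"dp":[0,0.0713,0.0278],"twist":[0.003,0,0]},
  {"hand":50,"dp":[0,0.0713,0.0278],"twist":[0.003,0,0]},
  {"hand":50,"dp":[0,0.0713,0.0278],"twist":[0.003,0,0]},
  {"hand":50,"dp":[0,0.0713,0.0278],"twist":[0.003,0,0]},
  {"hand":50,"dp":[0,0.0713,0.0278],"twist":[0.003,0,0]},
  {"hand":50,"dp":[0,0.0713,0.0278],"twist":[0.003,0,0]},
  {"hand":50,"dp":[0,0.0713,0.0278],"twist":[0.003,0,0]},
])

```text
time: 3.78
ee_pos: [324.8, -229.7, 248.4]
tool_rot: [[0.002, 0.094, 0.996], [-0.006, 0.996, -0.094], [-1.0, -0.005, 0.002]]
contact_force: [1.2, -0.3, -1.0]
gripper_width: 50.3
```

Emit:
step_arm([
  {"hand":50,"dp":[0,0.0713,0.0278],"twist":[0,0,0]},
  {"hand":50,"dp":[0,0.0713,0.0278],"twist":[0,0,0]},
  {"hand":50,"dp":[0,0.0713,0.0278],"twist":[0,0,0]},
  {"hand":50,"dp":[0,0.0713,0.0278],"twist":[0,0,0]},
  {"hand":50,"dp":[0,0.0713,0.0278],"twist":[0,0,0]},
  {"hand":50,"dp":[0,0.0713,0.0278],"twist":[0,0,0]},
  {"hand":50,"dp":[0,0.0713,0.0278],"twist":[0,0,0]},
  {"hand":50,"dp":[0,0.0713,0.0278],"twist":[0,0,0]},
])

```text
time: 4.45
ee_pos: [470.1, 57.1, 249.9]
tool_rot: [[0.009, 0.123, 0.992], [-0.009, 0.992, -0.123], [-1.0, -0.008, 0.011]]
contact_force: [-0.0, -1.4, 0.5]
gripper_width: 49.8
```

Emit:
step_arm([
  {"hand":50,"dp":[0.02,0.0713,0.0278],"twist":[0,0,0]},
  {"hand":50,"dp":[0.02,0.0713,0.0278],"twist":[0,0,0]},
  {"hand":50,"dp":[0.02,0.0713,0.0278],"twist":[0,0,0]},
  {"hand":50,"dp":[0.02,0.0713,0.0278],"twist":[0,0,0]},
  {"hand":50,"dp":[0.02,0,0],"twist":[0,0,0]},
  {"hand":50,"dp":[0,0,0],"twist":[0,0,0]},
])

```text
time: 4.95
ee_pos: [550.1, 206.2, 198.2]
tool_rot: [[0.017, 0.132, 0.991], [-0.007, 0.991, -0.132], [-1.0, -0.005, 0.018]]
contact_force: [-0.8, 0.3, -1.5]
gripper_width: 49.8
```

```bash
python3 -c "
from h import *
plan([501,233,150],-3)
f=grab_frame('wrist');cv2.imwrite('pics/w1.png',f['image']);W=cloud(f)
dk=f['image'].max(-1)<75;Q=W.copy();Q[~dk]=np.nan
p=sel(Q,420,560,190,280,28,50);print('handle',rect(p),np.round(np.mean(p,0),1),p.min(0),p.max(0))
p=sel(W,515,580,140,320,46,58);print('rim',rect(p))
for n in ['dish','dish_grip']:
  for o in outline_of('wrist',n)[:3]: p=W[o['mask']];print(n,o['confidence'],o['extent'],np.nanmedian(p,0))
"
```

```text
pos [550.1 206.2 198.2] width 49.8 F [-0.8  0.3 -1.5] t 4.95 
 tool-mm [ 47.1  20.3 -53.1] norm [ 0.0943  0.0405 -0.1061] rows 1.8 twistdeg [-4.6   1.01  0.31] norm [-0.0511  0.0112  0.0034] rows 0.7
handle (array([502.2, 234.1]), array([16.5, 47.6]), 87.7, 856) [501.7 233.8  41. ] [478.31542735 225.06698492  28.02607028] [526.12583253 243.17937414  46.84817602]
rim (array([554.1, 220.9]), array([154.7,  59. ]), 86.7, 1374)
dish 0.82 [279.0, 112.2, 419.2, 222.4] [558.65599526 233.78461106   5.31899047]
dish_grip 0.77 [278.2, 107.2, 422.2, 228.5] [558.47308187 233.86185853   5.31039712]
```

View pics/w1.png

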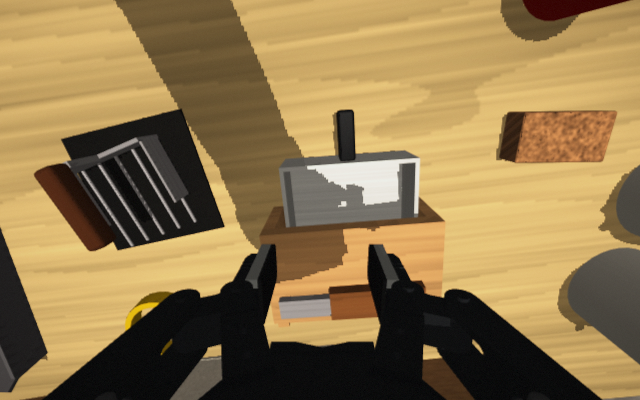

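Emit:
step_arm([
  {"hand":45,"dp":[0,0.03,-0.053],"twist":[-0.0511,0.0112,0.0034]},
  {"hand":45,"dp":[0.05,0.02,-0.053],"twist":[0,0,0]},
  {"hand":45,"dp":[0.05,0,0],"twist":[0,0,0]},
  {"hand":45,"dp":[0,0,0],"twist":[0,0,0]},
])

```text
time: 5.43
ee_pos: [502.0, 230.2, 155.0]
tool_rot: [[0.012, 0.063, 0.998], [0.003, 0.998, -0.063], [-1.0, 0.003, 0.012]]
contact_force: [-0.2, -1.2, -0.0]
gripper_width: 45.2
```

```bash
python3 -c "
from h import *
plan([501.5,234,30],-3)
"
```

```text
pos [502.  230.2 155. ] width 45.2 F [-0.2 -1.2 -0. ] t 5.43 
 tool-mm [125.    3.4  -2.2] norm [ 0.2501  0.0068 -0.0043] rows 3.1 twistdeg [-0.62  0.66 -0.19] norm [-0.0069  0.0074 -0.0021] rows 0.1
```

Emit:
step_arm([
  {"hand":45,"dp":[0.06,0.0068,-0.004],"twist":[-0.007,0.0074,-0.002]},
  {"hand":45,"dp":[0.06,0,0],"twist":[0,0,0]},
  {"hand":45,"dp":[0.06,0,0],"twist":[0,0,0]},
  {"hand":45,"dp":[0.035,0,0],"twist":[0,0,0]},
  {"hand":45,"dp":[0.02,0,0],"twist":[0,0,0]},
  {"hand":45,"dp":[0,0,0],"twist":[0,0,0]},
])

```text
time: 5.93
ee_pos: [508.5, 228.6, 45.8]
tool_rot: [[0.015, 0.067, 0.998], [0.003, 0.998, -0.067], [-1.0, 0.004, 0.014]]
contact_force: [-0.2, -0.1, -0.6]
gripper_width: 45.1
```

```bash
python3 -c "
from h import *
plan([501.5,234,30],-3)
"
```

```text
pos [508.5 228.6  45.8] width 45.1 F [-0.2 -0.1 -0.6] t 5.93 
 tool-mm [15.7  4.9 -7.6] norm [ 0.0315  0.0098 -0.0151] rows 0.5 twistdeg [-0.82  0.82 -0.23] norm [-0.0091  0.0091 -0.0026] rows 0.2
```

Emit:
step_arm([
  {"hand":45,"dp":[0.016,0.0098,-0.015],"twist":[-0.009,0.009,-0.002]},
  {"hand":45,"dp":[0.016,0,0],"twist":[0,0,0]},
  {"hand":45,"dp":[0,0,0],"twist":[0,0,0]},
  {"hand":45,"dp":[0,0,0],"twist":[0,0,0]},
])

```text
time: 6.27
ee_pos: [504.9, 234.0, 33.5]
tool_rot: [[0.005, 0.055, 0.998], [0.003, 0.999, -0.055], [-1.0, 0.003, 0.005]]
contact_force: [0.0, -0.5, 0.3]
gripper_width: 44.9
```

```bash
python3 -c "
from h import *
plan([501.5,234,30],-3)
"
```

```text
pos [504.9 234.   33.5] width 44.9 F [ 0.  -0.5  0.3] t 6.27 
 tool-mm [ 3.5 -0.2 -3.4] norm [ 0.007  -0.0004 -0.0068] rows 0.1 twistdeg [-0.13  0.3  -0.17] norm [-0.0014  0.0034 -0.0019] rows 0.1
```

Emit:
step_arm([
  {"hand":45,"dp":[0.006,0,-0.005],"twist":[0,0,0]},
  {"hand":8,"dp":[0,0,0],"twist":[0,0,0]},
  {"hand":8,"dp":[0,0,0],"twist":[0,0,0]},
  {"hand":8,"dp":[0,0,0],"twist":[0,0,0]},
  {"hand":8,"dp":[0,0,0],"twist":[0,0,0]},
  {"hand":8,"dp":[0,0,0],"twist":[0,0,0]},
  {"hand":8,"dp":[0,0,0],"twist":[0,0,0]},
], newtons=50)

```text
time: 6.85
ee_pos: [503.3, 234.8, 32.2]
tool_rot: [[0.009, 0.054, 0.999], [0.003, 0.999, -0.054], [-1.0, 0.003, 0.008]]
contact_force: [0.5, -0.9, -1.7]
gripper_width: 15.2
```

Emit:
step_arm([
  {"hand":8,"dp":[-0.003,0,0],"twist":[0,0,0]},
  {"hand":8,"dp":[0,0,0],"twist":[0,0,0]},
])

```text
time: 7.02
ee_pos: [502.5, 234.7, 33.3]
tool_rot: [[0.007, 0.054, 0.999], [0.003, 0.999, -0.054], [-1.0, 0.003, 0.007]]
contact_force: [0.1, 1.0, -2.7]
gripper_width: 15.0
```

Emit:
step_arm([
  {"hand":8,"dp":[0,0,-0.038],"twist":[0,0,0]},
  {"hand":8,"dp":[0,0,-0.038],"twist":[0,0,0]},
  {"hand":8,"dp":[0,0,-0.038],"twist":[0,0,0]},
  {"hand":8,"dp":[0,0,-0.038],"twist":[0,0,0]},
  {"hand":8,"dp":[0,0,0],"twist":[0,0,0]},
])

```text
time: 7.43
ee_pos: [425.3, 238.7, 32.3]
tool_rot: [[0.008, 0.056, 0.998], [0.004, 0.998, -0.056], [-1.0, 0.004, 0.008]]
contact_force: [-0.1, -0.2, -1.0]
gripper_width: 15.0
```

Emit:
step_arm([
  {"hand":8,"dp":[-0.001,0,-0.038],"twist":[0,0,0]},
  {"hand":8,"dp":[0,0,-0.038],"twist":[0,0,0]},
  {"hand":8,"dp":[-0.001,0,-0.038],"twist":[0,0,0]},
  {"hand":8,"dp":[0,0,-0.038],"twist":[0,0,0]},
  {"hand":8,"dp":[0,0,0],"twist":[0,0,0]},
  {"hand":8,"dp":[0,0,0],"twist":[0,0,0]},
])

```text
time: 7.93
ee_pos: [348.6, 243.5, 33.0]
tool_rot: [[0.009, 0.057, 0.998], [0.006, 0.998, -0.057], [-1.0, 0.006, 0.009]]
contact_force: [0.7, 0.6, -2.9]
gripper_width: 15.2
```

Emit:
step_arm([
  {"hand":8,"dp":[0.002,0,0],"twist":[0,0,0]},
  {"hand":8,"dp":[0,0,0],"twist":[0,0,0]},
  {"hand":45,"dp":[0,0,0],"twist":[0,0,0]},
  {"hand":45,"dp":[0,0,0],"twist":[0,0,0]},
  {"hand":45,"dp":[0,0,0],"twist":[0,0,0]},
  {"hand":45,"dp":[-0.03,0,0],"twist":[0,0,0]},
  {"hand":45,"dp":[-0.08,0,0],"twist":[0,0,0]},
  {"hand":45,"dp":[-0.08,0,0],"twist":[0,0,0]},
])

```text
time: 8.6
ee_pos: [350.2, 241.8, 124.7]
tool_rot: [[0.004, 0.06, 0.998], [0.002, 0.998, -0.06], [-1.0, 0.002, 0.004]]
contact_force: [1.5, 0.8, 0.2]
gripper_width: 45.2
```

Emit:
step_arm([
  {"hand":45,"dp":[-0.08,0,0],"twist":[0,0,0]},
  {"hand":45,"dp":[-0.08,0,0],"twist":[0,0,0]},
  {"hand":45,"dp":[-0.04,0,0],"twist":[0,0,0]},
  {"hand":45,"dp":[0,0,0],"twist":[0,0,0]},
])

```text
time: 8.93
ee_pos: [354.8, 242.9, 237.5]
tool_rot: [[0.018, 0.062, 0.998], [0.008, 0.998, -0.062], [-1.0, 0.009, 0.017]]
contact_force: [0.2, 0.3, 0.4]
gripper_width: 45.1
```

```bash
python3 -c "
from h import *
plan([500,60,200],14.5)
for c in ('wrist','scene'):
  f=grab_frame(c);cv2.imwrite('pics/'+c+'2.png',f['image']);W=cloud(f)
  print('rim',rect(sel(W,330,530,140,320,48,56)))
  dk=f['image'].max(-1)<75;Q=W.copy();Q[~dk]=np.nan
  p=sel(Q,290,400,200,280,28,50);print('handle',rect(p))
  p=sel(W,430,620,-90,100,84,99)
  if len(p)>20:print('bar',rect(p),np.mean(p,0))
"
```

```text
pos [354.8 242.9 237.5] width 45.1 F [0.2 0.3 0.4] t 8.93 
 tool-mm [  38.6 -173.9  155.6] norm [ 0.0773 -0.3479  0.3112] rows 5.9 twistdeg [-18.03   1.05  -0.34] norm [-0.2004  0.0116 -0.0038] rows 2.6
rim (array([438.4, 236.9]), array([134.1, 135.2]), 86.5, 1332)
handle (array([347.8, 243.2]), array([16.7, 48.6]), 86.1, 609)
bar (array([518.7,  -5.2]), array([1.9, 9.2]), 19.5, 24) [519.06088896  -5.67282092  88.09756104]
rim (array([438.6, 238.6]), array([134. , 140.1]), 86.5, 342)
handle (array([346.2, 244.1]), array([10.6, 28.9]), 85.0, 27)
bar (array([558.6,   8.6]), array([81.7, 15.6]), 12.8, 175) [562.36957049   9.20223651  93.11969716]
```

Emit:
step_arm([
  {"hand":45,"dp":[0,-0.059,0.04],"twist":[0,0,0]},
  {"hand":45,"dp":[0,-0.059,0.04],"twist":[0,0,0]},
  {"hand":45,"dp":[0,-0.059,0.04],"twist":[0,0,0]},
  {"hand":45,"dp":[0,-0.059,0.04],"twist":[0,0,0]},
  {"hand":45,"dp":[0,-0.059,0.04],"twist":[0,0,0]},
  {"hand":45,"dp":[0,-0.059,0.04],"twist":[0,0,0]},
  {"hand":45,"dp":[0,-0.059,0.04],"twist":[0,0,0]},
  {"hand":45,"dp":[0,-0.059,0.04],"twist":[0,0,0]},
])

```text
time: 9.7
ee_pos: [496.0, -7.2, 218.3]
tool_rot: [[-0.008, 0.046, 0.999], [0.008, 0.999, -0.046], [-1.0, 0.008, -0.008]]
contact_force: [0.5, -0.0, 0.3]
gripper_width: 44.9
```

Emit:
step_arm([
  {"hand":45,"dp":[0,0,0],"twist":[-0.07,0,0]},
  {"hand":45,"dp":[0,0,0],"twist":[-0.07,0,0]},
  {"hand":45,"dp":[0,0,0],"twist":[-0.05,0,0]},
  {"hand":45,"dp":[0,0,0],"twist":[0,0,0]},
  {"hand":45,"dp":[0,0,0],"twist":[0,0,0]},
])

```text
time: 10.12
ee_pos: [495.6, -16.0, 205.9]
tool_rot: [[-0.023, -0.248, 0.969], [0.009, 0.969, 0.248], [-1.0, 0.014, -0.02]]
contact_force: [0.8, 0.5, -0.5]
gripper_width: 45.0
```

```bash
python3 -c "
from h import *
for c in ('wrist','scene','top'):
  f=grab_frame(c);cv2.imwrite('pics/'+c+'3.png',f['image']);W=cloud(f)
  p=sel(W,430,680,-90,120,84,99)
  if len(p)>20:print(c,'bar',rect(p),np.mean(p,0))
  dk=f['image'].max(-1)<75;Q=W.copy();Q[~dk]=np.nan
  p=sel(Q,440,620,-90,100,0,7);print('mat',rect(p),p.min(0),p.max(0))
plan([560,10,200],13)
"
```

```text
wrist bar (array([556.9,   5.6]), array([79.3, 18. ]), 12.9, 1458) [553.59101595   4.55075925  92.94422393]
mat (array([531.2,   1.5]), array([141.7, 140.3]), 5.4, 8755) [455.47913897 -74.34693097   0.71485844] [603.16899217  73.62510452   6.99906921]
scene bar (array([558.9,   8.6]), array([80.6, 15.5]), 12.7, 178) [563.02360868   9.36181928  93.06508936]
mat (array([ 5.209e+02, -2.000e-01]), array([159.5, 141. ]), 5.5, 1210) [ 4.43752187e+02 -7.59680398e+01  8.16990005e-02] [604.47903896  76.80750268   6.98538223]
mat (array([569.8,  66.3]), array([40.5, 13.2]), 2.3, 28) [5.49470114e+02 6.00432607e+01 1.11220159e-01] [589.84445277  73.6347629    6.94083651]
pos [495.9 -15.6 207. ] width 44.8 F [0.3 0.5 0.6] t 10.27 
 tool-mm [ 5.8  8.7 68.6] norm [0.0116 0.0174 0.1371] rows 1.7 twistdeg [ 1.44 -1.08 -0.78] norm [ 0.016  -0.012  -0.0087] rows 0.3
```

View pics/wrist3.png

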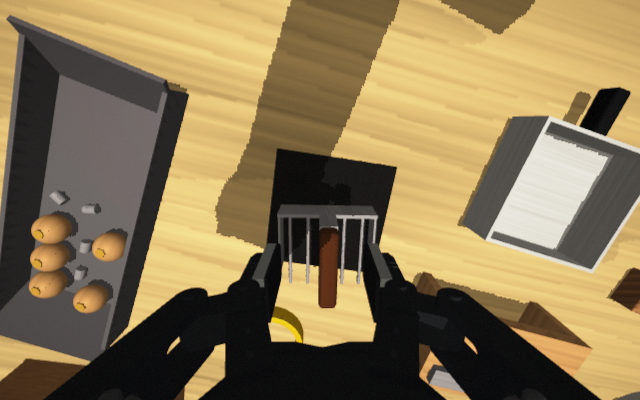

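Emit:
step_arm([
  {"hand":45,"dp":[0,0.015,0.047],"twist":[0.016,-0.012,-0.0087]},
  {"hand":45,"dp":[0,0,0.047],"twist":[0,0,0]},
  {"hand":45,"dp":[0.05,0,0.047],"twist":[0,0,0]},
  {"hand":45,"dp":[0.06,0,0],"twist":[0,0,0]},
  {"hand":45,"dp":[0,0,0],"twist":[0,0,0]},
])

```text
time: 10.68
ee_pos: [566.4, 10.5, 152.1]
tool_rot: [[0.007, -0.221, 0.975], [-0.001, 0.975, 0.221], [-1.0, -0.003, 0.007]]
contact_force: [-1.9, 0.0, -1.7]
gripper_width: 45.1
```

```bash
python3 -c "
from h import *
plan([562.5,7.8,83],12.9)
"
```

```text
pos [566.4  10.5 152.1] width 45.1 F [-1.9  0.  -1.7] t 10.68 
 tool-mm [69.1 -1.6 -4.9] norm [ 0.1381 -0.0033 -0.0097] rows 1.7 twistdeg [-0.16  0.38  0.15] norm [-0.0018  0.0042  0.0017] rows 0.1
```

Emit:
step_arm([
  {"hand":45,"dp":[0.04,-0.003,-0.012],"twist":[0,0.0042,0]},
  {"hand":45,"dp":[0.04,0,0],"twist":[0,0,0]},
  {"hand":45,"dp":[0.04,0,0],"twist":[0,0,0]},
  {"hand":45,"dp":[0.015,0,0],"twist":[0,0,0]},
  {"hand":45,"dp":[0,0,0],"twist":[0,0,0]},
  {"hand":45,"dp":[0,0,0],"twist":[0,0,0]},
])

```text
time: 11.18
ee_pos: [561.5, 9.1, 87.4]
tool_rot: [[0.003, -0.22, 0.976], [-0.003, 0.976, 0.22], [-1.0, -0.003, 0.002]]
contact_force: [-0.2, 0.4, -0.6]
gripper_width: 45.2
```

```bash
python3 -c "
from h import *
plan([562.5,7.8,83],12.9)
"
```

```text
pos [561.5   9.1  87.4] width 45.2 F [-0.2  0.4 -0.6] t 11.18 
 tool-mm [ 4.4 -1.5  0.6] norm [ 0.0089 -0.0029  0.0013] rows 0.1 twistdeg [-0.19  0.11  0.19] norm [-0.0021  0.0012  0.0021] rows 0.0
```

Emit:
step_arm([
  {"hand":45,"dp":[0.009,-0.002,0.002],"twist":[0,0,0]},
  {"hand":8,"dp":[0,0,0],"twist":[0,0,0]},
  {"hand":8,"dp":[0,0,0],"twist":[0,0,0]},
  {"hand":8,"dp":[0,0,0],"twist":[0,0,0]},
  {"hand":8,"dp":[0,0,0],"twist":[0,0,0]},
  {"hand":8,"dp":[0,0,0],"twist":[0,0,0]},
  {"hand":8,"dp":[0,0,0],"twist":[0,0,0]},
], newtons=100)

```text
time: 11.77
ee_pos: [565.8, 8.0, 87.9]
tool_rot: [[0.01, -0.219, 0.976], [-0.003, 0.976, 0.22], [-1.0, -0.006, 0.009]]
contact_force: [0.6, 0.2, -1.7]
gripper_width: 16.1
```

```bash
python3 -c "
from h import *
plan([562.5,7.8,83],12.9)
"
```

```text
pos [565.8   8.   87.9] width 16.1 F [ 0.6  0.2 -1.7] t 11.77 
 tool-mm [ 4.9  0.5 -3.3] norm [ 0.0098  0.0011 -0.0065] rows 0.1 twistdeg [-0.22  0.5   0.32] norm [-0.0024  0.0056  0.0035] rows 0.1
```

Emit:
step_arm([
  {"hand":8,"dp":[-0.02,0,0],"twist":[0,0,0]},
  {"hand":8,"dp":[-0.06,0,0],"twist":[0,0,0]},
  {"hand":8,"dp":[-0.06,0,0],"twist":[0,0,0]},
  {"hand":8,"dp":[-0.06,0,0],"twist":[0,0,0]},
  {"hand":8,"dp":[0,0,0],"twist":[0,0,0]},
])

```text
time: 12.18
ee_pos: [561.8, 8.6, 191.2]
tool_rot: [[0.002, -0.219, 0.976], [-0.003, 0.976, 0.219], [-1.0, -0.003, 0.001]]
contact_force: [0.5, -0.6, -0.4]
gripper_width: 16.0
```

Emit:
step_arm([
  {"hand":8,"dp":[0,-0.07,-0.02],"twist":[0.05,0,0]},
  {"hand":8,"dp":[0,-0.07,-0.02],"twist":[0.05,0,0]},
  {"hand":8,"dp":[0,-0.07,-0.01],"twist":[0.05,0,0]},
  {"hand":8,"dp":[0,-0.07,0],"twist":[0.05,0,0]},
  {"hand":8,"dp":[0,-0.07,0],"twist":[0.03,0,0]},
  {"hand":8,"dp":[0,-0.07,0],"twist":[0,0,0]},
  {"hand":8,"dp":[0,-0.07,0],"twist":[0,0,0]},
  {"hand":8,"dp":[0,0,0],"twist":[0,0,0]},
])

```text
time: 12.85
ee_pos: [538.5, -245.8, 197.4]
tool_rot: [[0.011, 0.149, 0.989], [-0.005, 0.989, -0.149], [-1.0, -0.003, 0.011]]
contact_force: [0.3, -0.3, -2.1]
gripper_width: 16.0
```

```bash
python3 -c "
from h import *
plan([514,-254,180],-8)
for c in ('wrist','scene'):
  f=grab_frame(c);cv2.imwrite('pics/'+c+'4.png',f['image']);np.save(c+'4.npy',cloud(f))
a=cv2.imread('pics/wrist4.png');b=cv2.imread('pics/scene4.png')[150:350,120:440]
cv2.imwrite('pics/b4.png',np.vstack([cv2.resize(a,(480,300)),cv2.resize(b,(480,300))]))
"
```

```text
pos [ 538.5 -245.8  197.4] width 16.0 F [ 0.3 -0.3 -2.1] t 12.85 
 tool-mm [ 17.2 -11.7 -23.2] norm [ 0.0344 -0.0235 -0.0463] rows 0.8 twistdeg [-0.54  0.64  0.2 ] norm [-0.006   0.0071  0.0022] rows 0.1
```

View pics/b4.png

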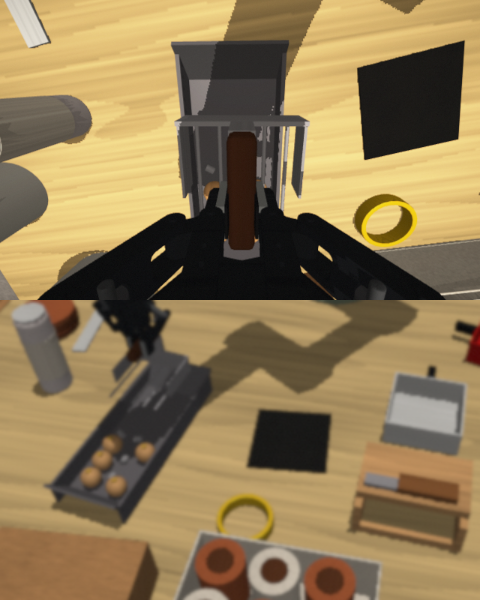

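```bash
python3 -c "
from h import *
W=np.load('wrist4.npy');s=arm.sense();R=np.array(s['tool_rot']);p=s['ee_pos']
T=(W-p)@R   # tool frame
im=cv2.imread('pics/wrist4.png')
Q=T.reshape(-1,3)
b=Q[(abs(Q[:,1])<14)&(Q[:,2]>-75)&(Q[:,2]<60)&(Q[:,0]>-15)&(Q[:,0]<2)]
print('bar top',np.round(np.percentile(b,[1,50,99],axis=0),1),len(b))
w=Q[(abs(Q[:,1])<70)&(Q[:,2]>-75)&(Q[:,2]<-30)&(Q[:,0]>42)&(Q[:,0]<60)]
print('wall top',np.round(np.percentile(w,[1,50,99],axis=0),1),len(w))
for side in (-1,1):
  t=w[side*w[:,1]>25]; print(side,np.round(np.median(t,0),1),np.round(np.percentile(t*1,[1,99],axis=0),1))
# tray near-end rim and long walls
p=sel(W,400,560,-370,-160,52,60);print('near rim',rect(p),np.round(p.min(0)),np.round(p.max(0)))
p=sel(W,430,560,-370,-160,40,48);print('rim',rect(p))
W2=np.load('scene4.npy')
p=sel(W2,550,800,-400,-150,42,62);print(rect(p))
"
```

```text
bar top [[-12.4 -13.8 -46.5]
 [ -7.   -5.  -11.4]
 [  0.5  12.2  30.2]] 5874
wall top [[ 43.6 -60.1 -47.1]
 [ 47.4  -6.6 -45.6]
 [ 59.3  48.1 -30.9]] 1910
-1 [ 47.5 -47.3 -45.1] [[ 45.3 -60.5 -47.2]
 [ 59.1 -25.3 -30.6]]
1 [ 47.9  41.2 -44.7] [[ 45.4  25.5 -46.8]
 [ 59.5  48.4 -30.7]]
near rim (array([ 420.9, -243.4]), array([132.3,   9.2]), 81.9, 1601) [ 408. -309.   52.] [ 434. -177.   58.]
rim (array([ 488.7, -253. ]), array([132.6, 126.6]), 82.2, 1769)
(array([ 649. , -273.3]), array([134.2, 211.4]), 82.3, 529)
```

```bash
python3 -c "
from h import *
W=np.load('wrist4.npy');s=arm.sense();R=np.array(s['tool_rot']);p=s['ee_pos']
T=(W-p)@R; im=cv2.imread('pics/wrist4.png').astype(int)
m=(im[...,2]>im[...,0]+25)&(abs(T[...,1])<30)&(T[...,2]>-75)&(T[...,2]<60)&(T[...,0]>-25)&(T[...,0]<15)
b=T[m];print('bar',np.round(np.percentile(b,[1,50,99],axis=0),1),len(b))
for z0 in (-45,-35,-25,-15,0):
  q=b[(abs(b[:,2]-z0)<4)&(b[:,0]<-4)];print(z0,np.round(np.percentile(q[:,1],[1,50,99]),1))
u=np.array([.990,-.139]);v=np.array([.139,.990])
P=W.reshape(-1,3);xy=P[:,:2]-[585.5,-264.5];a=xy@u;l=xy@v
for a0 in (-150,-120,-100,-80,-60,-40):
  k=(abs(a-a0)<8)&(P[:,2]>41)&(P[:,2]<49)&(abs(l)<75)
  L=l[k];print('long walls',a0,np.round([np.median(L[L<-40]),np.median(L[L>40])],1),(L<-40).sum(),(L>40).sum())
for c in('top0.npz','scene0.npz'):
  P=np.load(c)['W'].reshape(-1,3);xy=P[:,:2]-[585.5,-264.5];a=xy@u;l=xy@v
  for a0 in (-100,-50,0,50,100):
    k=(abs(a-a0)<20)&(P[:,2]>42)&(P[:,2]<49)&(abs(l)<75)
    L=l[k];print(c,a0,np.round([np.median(L[L<-40]),np.median(L[L>40])],1))
"
```

```text
bar [[ -8.6 -14.1 -46.6]
 [ -7.   -5.9 -14.4]
 [  2.9   2.4  30.1]] 5455
-45 [-13.9  -5.7   2. ]
-35 [-14.2  -5.8   2.2]
-25 [-13.9  -5.8   2.3]
-15 [-14.2  -6.3   2. ]
0 [-13.9  -5.9   1.7]
long walls -150 [-62.9  59.1] 239 219
long walls -120 [-64.9  61.2] 123 111
long walls -100 [-64.7  61.1] 114 106
long walls -80 [-65.3  61.6] 19 17
long walls -60 [ nan 61.2] 0 90
long walls -40 [ nan 61.2] 0 86
top0.npz -100 [-63.7  63. ]
top0.npz -50 [-63.8  63.6]
top0.npz 0 [-64.   63.7]
top0.npz 50 [-64.   62.5]
top0.npz 100 [-63.9  62.9]
scene0.npz -100 [-62.9  63.6]
scene0.npz -50 [-62.3  64. ]
scene0.npz 0 [-62.7  64.3]
scene0.npz 50 [-62.7  64.4]
scene0.npz 100 [-62.2  64.6]
  return _methods._mean(a, axis=axis, dtype=dtype,
  ret = ret.dtype.type(ret / rcount)
```

```bash
python3 -c "
from h import *
plan([514,-254,180],-8)
f=grab_frame('wrist');W=cloud(f);plan([514,-254,180],-8)
s=arm.sense();R=np.array(s['tool_rot']);p=s['ee_pos']
T=(W-p)@R; im=f['image'].astype(int)
m=(im[...,2]>im[...,0]+25)&(abs(T[...,1])<30)&(T[...,2]>-75)&(T[...,2]<60)&(T[...,0]>-25)&(T[...,0]<-4)
b=T[m];print('bar',np.round(np.percentile(b,[1,50,99],axis=0),1),len(b))
Q=T.reshape(-1,3);w=Q[(abs(Q[:,1])<70)&(Q[:,2]>-75)&(Q[:,2]<-40)&(Q[:,0]>42)&(Q[:,0]<55)]
print('wall top',np.round(np.percentile(w,[1,50,99],axis=0),1),len(w))
u=np.array([.990,-.139]);v=np.array([.139,.990])
P=W.reshape(-1,3);xy=P[:,:2]-[585.5,-264.5];a=xy@u;l=xy@v
for a0 in (-150,-120,-100,-80,-60,-40):
  k=(abs(a-a0)<8)&(P[:,2]>41)&(P[:,2]<49)&(abs(l)<75)
  L=l[k];print('long walls',a0,np.round([np.median(L[L<-40]),np.median(L[L>40])],1),(L<-40).sum(),(L>40).sum())
" 2>/dev/null
```

```text
pos [ 538.7 -240.9  197.1] width 15.9 F [-0.7  1.  -2.4] t 12.95 
 tool-mm [ 16.8 -16.6 -22.7] norm [ 0.0336 -0.0332 -0.0453] rows 0.8 twistdeg [-0.34  0.57 -0.06] norm [-0.0038  0.0064 -0.0006] rows 0.1
pos [ 538.8 -239.5  197. ] width 16.3 F [-0.1  0.5 -2.2] t 13.0 
 tool-mm [ 16.8 -18.  -22.7] norm [ 0.0335 -0.0359 -0.0453] rows 0.8 twistdeg [-0.23  0.56 -0.08] norm [-0.0026  0.0062 -0.0009] rows 0.1
bar [[ -8.4 -10.6 -46.1]
 [ -6.8  -2.4 -13.8]
 [ -4.4   5.7  29.7]] 5247
wall top [[ 43.4 -56.2 -47.6]
 [ 47.1  -3.5 -46.2]
 [ 54.8  51.5 -40.9]] 1460
long walls -150 [-62.7  59.2] 259 213
long walls -120 [-64.9  61.3] 119 110
long walls -100 [-64.7  61.2] 111 101
long walls -80 [-65.2  61. ] 38 12
long walls -60 [ nan 61.4] 0 95
long walls -40 [ nan 61.4] 0 86
```

Emit:
step_arm([
  {"hand":8,"dp":[0,-0.018,-0.023],"twist":[-0.0026,0.0062,0]},
  {"hand":8,"dp":[0,-0.018,-0.023],"twist":[0,0,0]},
  {"hand":8,"dp":[0.02,0,0],"twist":[0,0,0]},
  {"hand":8,"dp":[0.02,0,0],"twist":[0,0,0]},
  {"hand":8,"dp":[0,0,0],"twist":[0,0,0]},
  {"hand":8,"dp":[0,0,0],"twist":[0,0,0]},
])

```text
time: 13.5
ee_pos: [511.0, -249.0, 174.9]
tool_rot: [[-0.002, 0.131, 0.991], [0.004, 0.991, -0.131], [-1.0, 0.004, -0.003]]
contact_force: [-0.3, -0.5, -1.7]
gripper_width: 16.6
```

```bash
python3 -c "
from h import *
plan([514,-254,95],-8)
"
```

```text
pos [ 511.  -249.   174.9] width 16.6 F [-0.3 -0.5 -1.7] t 13.5 
 tool-mm [79.8 -4.9  3.8] norm [ 0.1597 -0.0098  0.0077] rows 2.0 twistdeg [ 0.45 -0.15 -0.21] norm [ 0.005  -0.0017 -0.0023] rows 0.1
```

Emit:
step_arm([
  {"hand":8,"dp":[0.02,-0.01,0.008],"twist":[0.005,-0.0017,-0.002]},
  {"hand":8,"dp":[0.02,0,0],"twist":[0,0,0]},
  {"hand":8,"dp":[0.01,0,0],"twist":[0,0,0]},
  {"hand":8,"dp":[0,0,0],"twist":[0,0,0]},
  {"hand":8,"dp":[0,0,0],"twist":[0,0,0]},
])

```text
time: 13.92
ee_pos: [515.2, -253.7, 146.2]
tool_rot: [[-0.0, 0.138, 0.99], [0.001, 0.99, -0.138], [-1.0, 0.001, -0.0]]
contact_force: [0.0, -0.3, -1.3]
gripper_width: 16.2
```

```bash
python3 -c "
from h import *
plan([514,-254,95],-8)
"
```

```text
pos [ 515.2 -253.7  146.2] width 16.2 F [ 0.  -0.3 -1.3] t 13.92 
 tool-mm [51.2 -0.5 -1.2] norm [ 0.1024 -0.001  -0.0023] rows 1.3 twistdeg [ 0.08 -0.03 -0.05] norm [ 0.0009 -0.0003 -0.0006] rows 0.0
```

Emit:
step_arm([
  {"hand":8,"dp":[0.03,-0.001,-0.002],"twist":[0,0,0]},
  {"hand":8,"dp":[0.03,0,0],"twist":[0,0,0]},
  {"hand":8,"dp":[0.03,0,0],"twist":[0,0,0]},
  {"hand":8,"dp":[0.01,0,0],"twist":[0,0,0]},
  {"hand":8,"dp":[0.01,0,0],"twist":[0,0,0]},
  {"hand":8,"dp":[0,0,0],"twist":[0,0,0]},
  {"hand":8,"dp":[0,0,0],"twist":[0,0,0]},
])

```text
time: 14.5
ee_pos: [516.2, -255.1, 91.2]
tool_rot: [[0.003, 0.137, 0.991], [-0.001, 0.991, -0.137], [-1.0, -0.001, 0.003]]
contact_force: [0.8, -0.6, -2.4]
gripper_width: 16.1
```

```bash
python3 -c "
from h import *
plan([514,-254,89],-8)
"
```

```text
pos [ 516.2 -255.1   91.2] width 16.1 F [ 0.8 -0.6 -2.4] t 14.5 
 tool-mm [ 2.2  0.8 -2.4] norm [ 0.0043  0.0015 -0.0047] rows 0.1 twistdeg [0.1  0.18 0.04] norm [0.0011 0.002  0.0004] rows 0.0
```

Emit:
step_arm([
  {"hand":8,"dp":[0.004,0.0015,0],"twist":[0.001,0.004,0]},
  {"hand":8,"dp":[0.003,0,0],"twist":[0,0,0]},
  {"hand":8,"dp":[0,0,0],"twist":[0,0,0]},
  {"hand":8,"dp":[0,0,0],"twist":[0,0,0]},
])

```text
time: 14.83
ee_pos: [517.8, -255.1, 90.0]
tool_rot: [[-0.001, 0.139, 0.99], [-0.002, 0.99, -0.139], [-1.0, -0.002, -0.0]]
contact_force: [-0.7, 0.6, -1.6]
gripper_width: 16.0
```

Emit:
step_arm([
  {"hand":8,"dp":[0.002,0,0],"twist":[0,0,0]},
  {"hand":8,"dp":[0.001,0,0],"twist":[0,0,0]},
  {"hand":8,"dp":[0,0,0],"twist":[0,0,0]},
])

```text
time: 15.08
ee_pos: [518.4, -255.4, 89.1]
tool_rot: [[0.001, 0.139, 0.99], [-0.003, 0.99, -0.139], [-1.0, -0.003, 0.001]]
contact_force: [-0.0, 0.5, -2.5]
gripper_width: 16.1
```

Emit:
step_arm([
  {"hand":8,"dp":[0.002,0,0],"twist":[0,0,0]},
  {"hand":8,"dp":[0.001,0,0.012],"twist":[0,0,0]},
  {"hand":8,"dp":[0,0,0.012],"twist":[0,0,0]},
  {"hand":8,"dp":[0,0,0.012],"twist":[0,0,0]},
  {"hand":8,"dp":[0,0,0.012],"twist":[0,0,0]},
])

```text
time: 15.5
ee_pos: [540.0, -258.6, 89.7]
tool_rot: [[-0.004, 0.14, 0.99], [-0.004, 0.99, -0.14], [-1.0, -0.004, -0.003]]
contact_force: [0.7, -0.3, -2.2]
gripper_width: 16.2
```

```bash
cat >> h.py <<'E'
U=np.array([.9903,-.1392]);V=np.array([.1392,.9903]);TC=np.array([585.5,-264.5])
def tr(): # TCP in tray frame
    s=arm.sense();d=s["ee_pos"][:2]-TC;print("tray x %.1f nose %.1f lat %.1f"%(d@U,d@U+58,d@V))
E
python3 -c "
from h import *
tr();plan([585.5,-264.5,88.3],-8)
"
```

```text
tray x -45.9 nose 12.1 lat -0.5
pos [ 540.  -258.6   89.7] width 16.2 F [ 0.7 -0.3 -2.2] t 15.5 
 tool-mm [ 1.2  0.6 45.9] norm [0.0025 0.0012 0.0918] rows 1.1 twistdeg [-0.07 -0.19  0.24] norm [-0.0008 -0.0021  0.0027] rows 0.0
```

Emit:
step_arm([
  {"hand":8,"dp":[0.004,0.001,0],"twist":[0,0,0]},
  {"hand":8,"dp":[0.003,0,0.004],"twist":[0,0,0]},
  {"hand":8,"dp":[0.003,0,0.008],"twist":[0,0,0]},
  {"hand":8,"dp":[0.001,0,0.012],"twist":[0,0,0]},
])

```text
time: 15.83
ee_pos: [547.9, -259.9, 89.8]
tool_rot: [[-0.014, 0.14, 0.99], [-0.006, 0.99, -0.14], [-1.0, -0.008, -0.013]]
contact_force: [-0.3, 1.5, -1.7]
gripper_width: 16.3
```

Emit:
step_arm([
  {"hand":8,"dp":[0.004,0,0],"twist":[0,-0.006,0]},
  {"hand":8,"dp":[0.004,0,0],"twist":[0,0,0]},
  {"hand":8,"dp":[0,0,0],"twist":[0,0,0]},
  {"hand":8,"dp":[0,0,0],"twist":[0,0,0]},
])

```text
time: 16.17
ee_pos: [549.7, -260.5, 89.3]
tool_rot: [[0.001, 0.139, 0.99], [-0.01, 0.99, -0.139], [-1.0, -0.01, 0.002]]
contact_force: [0.2, 0.9, -2.4]
gripper_width: 16.6
```

```bash
python3 -c "
from h import *
tr();plan([585.5,-264.5,88.3],-8)
f=grab_frame('wrist');cv2.imwrite('pics/w5.png',f['image']);tr();plan([585.5,-264.5,88.3],-8)
W=cloud(f);s=arm.sense();R=np.array(s['tool_rot']);T=(W-s['ee_pos'])@R;Q=T.reshape(-1,3)
w=Q[(abs(Q[:,1])<70)&(Q[:,2]>-75)&(Q[:,2]<-40)&(Q[:,0]>42)&(Q[:,0]<55)]
print('wall top',np.round(np.percentile(w,[1,50,99],axis=0),1),len(w))
P=sel(W,440,500,-300,-200,-10,20);print('floor z',np.median(P[:,2]))
"
```

```text
tray x -36.0 nose 22.0 lat -1.0
pos [ 549.7 -260.5   89.3] width 16.6 F [ 0.2  0.9 -2.4] t 16.17 
 tool-mm [ 1.1  1.1 36. ] norm [0.0022 0.0021 0.0719] rows 0.9 twistdeg [-0.01  0.14  0.57] norm [-0.0002  0.0015  0.0064] rows 0.1
tray x -36.0 nose 22.0 lat -1.0
pos [ 549.7 -260.5   89.1] width 16.3 F [-0.1 -0.7 -1. ] t 16.22 
 tool-mm [ 0.9  1.  36. ] norm [0.0017 0.002  0.0721] rows 0.9 twistdeg [-0.01  0.12  0.57] norm [-0.0002  0.0013  0.0063] rows 0.1
wall top [[ 42.2 -66.2 -74.4]
 [ 46.5  -4.6 -47.4]
 [ 54.7  65.3 -40.6]] 3258
floor z 5.854362044009889
```

View pics/w5.png

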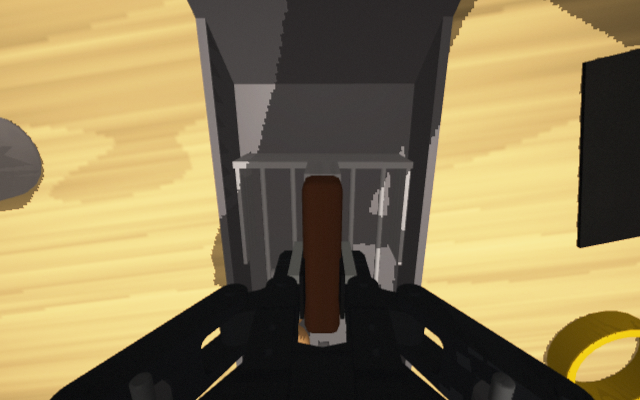

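Emit:
step_arm([
  {"hand":8,"dp":[0.002,0.002,0.012],"twist":[0,0,0.005]},
  {"hand":8,"dp":[0.002,0,0.014],"twist":[0,0,0]},
  {"hand":8,"dp":[0.002,0,0.014],"twist":[0,0,0]},
  {"hand":8,"dp":[0.002,0,0.014],"twist":[0,0,0]},
  {"hand":8,"dp":[0.002,0,0.014],"twist":[0,0,0]},
  {"hand":8,"dp":[0.001,0,0.01],"twist":[0,0,0]},
])

```text
time: 16.72
ee_pos: [571.5, -264.8, 90.5]
tool_rot: [[-0.032, 0.142, 0.989], [-0.006, 0.99, -0.143], [-0.999, -0.01, -0.031]]
contact_force: [-5.8, 0.7, 10.1]
gripper_width: 16.2
```

```bash
python3 -c "
from h import *
tr();plan([585.5,-264.5,88.3],-8)
"
```

```text
tray x -13.8 nose 44.2 lat -2.2
pos [ 571.5 -264.8   90.5] width 16.2 F [-5.8  0.7 10.1] t 16.72 
 tool-mm [ 1.7  2.3 13.8] norm [0.0035 0.0046 0.0277] rows 0.4 twistdeg [-0.2  -1.79  0.59] norm [-0.0022 -0.0199  0.0066] rows 0.3
```

Emit:
step_arm([
  {"hand":8,"dp":[-0.001,0.005,0.004],"twist":[0,-0.02,0.006]},
  {"hand":8,"dp":[0,0,0.01],"twist":[0,0,0]},
  {"hand":8,"dp":[0,0,0.012],"twist":[0,0,0]},
  {"hand":8,"dp":[0,0,0.012],"twist":[0,0,0]},
])

```text
time: 17.05
ee_pos: [590.0, -264.8, 89.2]
tool_rot: [[-0.004, 0.144, 0.99], [0.0, 0.99, -0.144], [-1.0, -0.0, -0.004]]
contact_force: [-9.0, 2.6, 11.0]
gripper_width: 16.7
```

```bash
python3 -c "
from h import *
tr();plan([585.5,-264.5,88.3],-8)
"
```

```text
tray x 4.5 nose 62.5 lat 0.3
pos [ 590.  -264.8   89.2] width 16.7 F [-9.   2.6 11. ] t 17.05 
 tool-mm [ 0.9 -0.4 -4.5] norm [ 0.0018 -0.0007 -0.009 ] rows 0.1 twistdeg [-0.25 -0.25  0.01] norm [-0.0028 -0.0027  0.0001] rows 0.1
```

Emit:
step_arm([
  {"hand":8,"dp":[-0.001,0,0.012],"twist":[0,-0.004,0]},
  {"hand":8,"dp":[0,0,0.012],"twist":[0,0,0]},
  {"hand":8,"dp":[0,0,0.012],"twist":[0,0,0]},
  {"hand":8,"dp":[0,0,0.012],"twist":[0,0,0]},
  {"hand":8,"dp":[0,0,0.012],"twist":[0,0,0]},
])

```text
time: 17.47
ee_pos: [620.4, -269.4, 89.4]
tool_rot: [[-0.007, 0.144, 0.99], [-0.001, 0.99, -0.144], [-1.0, -0.002, -0.006]]
contact_force: [-4.7, 0.5, 3.6]
gripper_width: 16.1
```

```bash
python3 -c "
from h import *
tr();plan([585.5,-264.5,88.3],-8)
f=grab_frame('scene');cv2.imwrite('pics/s6.png',cv2.resize(f['image'][170:330,120:320],(800,640))[:600])
"
```

```text
tray x 35.3 nose 93.3 lat 0.0
pos [ 620.4 -269.4   89.4] width 16.1 F [-4.7  0.5  3.6] t 17.47 
 tool-mm [  1.3  -0.2 -35.3] norm [ 0.0026 -0.0004 -0.0706] rows 0.9 twistdeg [-0.29 -0.37  0.11] norm [-0.0032 -0.0041  0.0012] rows 0.1
```

View pics/s6.png

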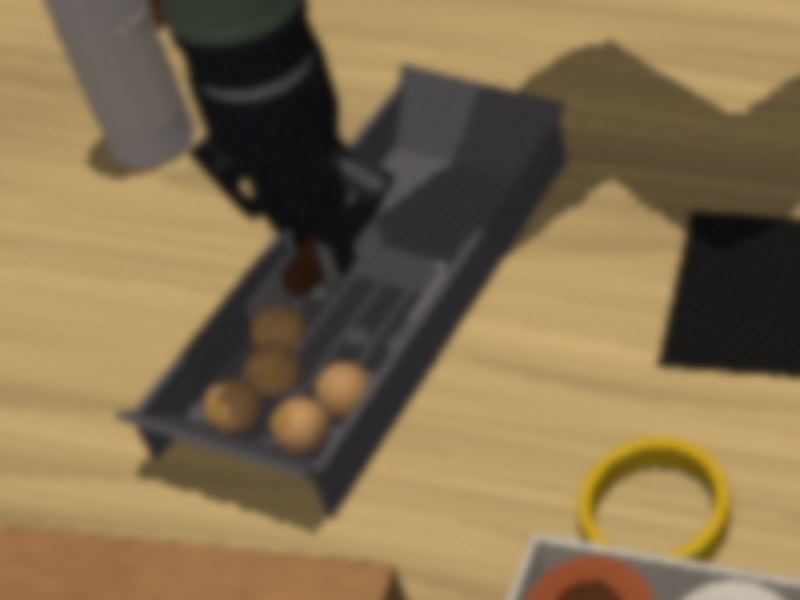

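Emit:
step_arm([
  {"hand":8,"dp":[0,0,0.012],"twist":[0,-0.004,0]},
  {"hand":8,"dp":[0,0,0.012],"twist":[0,0,0]},
  {"hand":8,"dp":[0,0,0.012],"twist":[0,0,0]},
  {"hand":8,"dp":[0,0,0.012],"twist":[0,0,0]},
  {"hand":8,"dp":[0,0,0.01],"twist":[0,0,0]},
])

```text
time: 17.93
ee_pos: [646.9, -273.0, 89.7]
tool_rot: [[-0.012, 0.144, 0.989], [-0.001, 0.99, -0.145], [-1.0, -0.003, -0.011]]
contact_force: [-4.8, 1.5, 4.4]
gripper_width: 16.1
```

```bash
python3 -c "
from h import *
tr();plan([585.5,-264.5,88.3],-8)
"
```

```text
tray x 62.0 nose 120.0 lat 0.1
pos [ 646.9 -273.    89.7] width 16.1 F [-4.8  1.5  4.4] t 17.93 
 tool-mm [  2.1  -0.4 -62. ] norm [ 0.0041 -0.0008 -0.124 ] rows 1.6 twistdeg [-0.31 -0.65  0.17] norm [-0.0034 -0.0072  0.0019] rows 0.1
```

Emit:
step_arm([
  {"hand":8,"dp":[-0.001,0,0.012],"twist":[0,-0.006,0]},
  {"hand":8,"dp":[0,0,0.01],"twist":[0,0,0]},
  {"hand":8,"dp":[0,0,0.004],"twist":[0,0,0]},
  {"hand":8,"dp":[0,0,0],"twist":[0,0,0]},
])

```text
time: 18.27
ee_pos: [658.9, -274.6, 91.3]
tool_rot: [[-0.008, 0.144, 0.99], [-0.002, 0.99, -0.144], [-1.0, -0.003, -0.008]]
contact_force: [-3.0, 1.3, 0.3]
gripper_width: 16.2
```

```bash
python3 -c "
from h import *
tr();plan([585.5,-264.5,88.3],-8)
f=grab_frame('scene');cv2.imwrite('pics/s7.png',cv2.resize(f['image'][210:310,140:265],(750,600)))
"
```

```text
tray x 74.1 nose 132.1 lat 0.2
pos [ 658.9 -274.6   91.3] width 16.2 F [-3.   1.3  0.3] t 18.27 
 tool-mm [  3.6  -0.5 -74.1] norm [ 0.0072 -0.001  -0.1481] rows 1.9 twistdeg [-0.26 -0.46  0.18] norm [-0.0029 -0.0051  0.002 ] rows 0.1
```

View pics/s7.png

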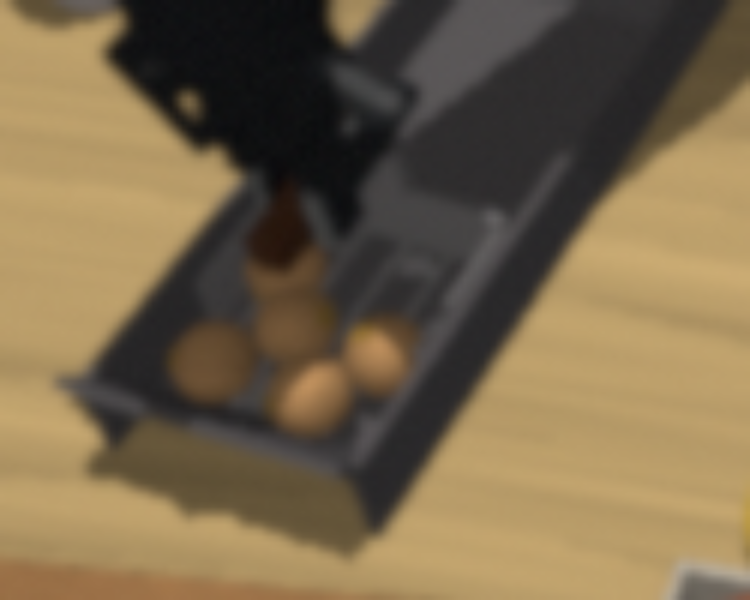

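Emit:
step_arm([
  {"hand":8,"dp":[-0.006,0,-0.002],"twist":[0,-0.035,0]},
  {"hand":8,"dp":[-0.006,0,-0.006],"twist":[0,-0.04,0]},
  {"hand":8,"dp":[-0.006,0,-0.006],"twist":[0,-0.04,0]},
  {"hand":8,"dp":[-0.006,0,-0.006],"twist":[0,-0.04,0]},
  {"hand":8,"dp":[-0.006,0,-0.006],"twist":[0,-0.04,0]},
  {"hand":8,"dp":[-0.006,0,-0.006],"twist":[0,-0.04,0]},
])

```text
time: 18.82
ee_pos: [645.4, -271.6, 103.1]
tool_rot: [[0.365, 0.139, 0.921], [-0.053, 0.99, -0.129], [-0.93, -0.002, 0.368]]
contact_force: [0.4, 0.7, -3.1]
gripper_width: 16.4
```

```bash
python3 -c "
from h import *
tr();plan([640,-273,110],-8,22)
f=grab_frame('scene');cv2.imwrite('pics/s8.png',cv2.resize(f['image'][200:320,130:280],(750,600)))
"
```

```text
tray x 60.3 nose 118.3 lat 1.3
pos [ 645.4 -271.6  103.1] width 16.4 F [ 0.4  0.7 -3.1] t 18.82 
 tool-mm [-8.3 -2.1 -2.2] norm [-0.0167 -0.0043 -0.0045] rows 0.2 twistdeg [ 0.61 -0.17  3.09] norm [ 0.0068 -0.0019  0.0343] rows 0.5
```

View pics/s8.png

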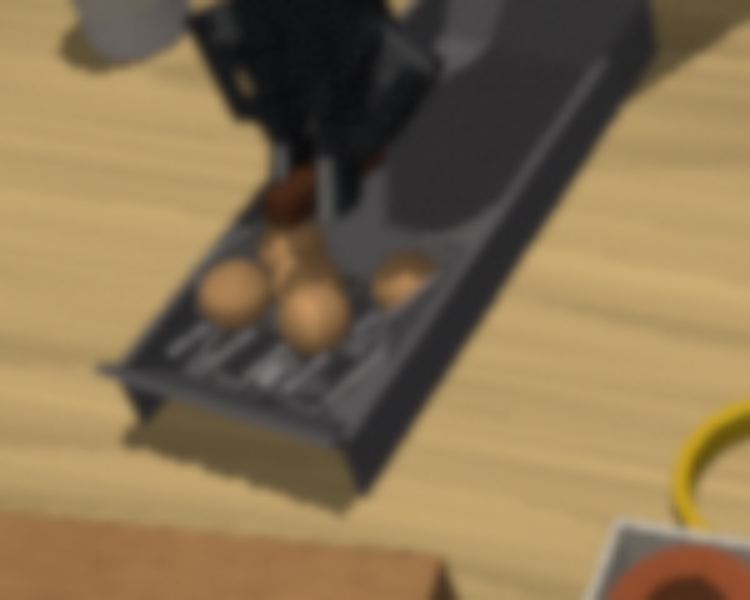

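Emit:
step_arm([
  {"hand":8,"dp":[-0.015,0,0.002],"twist":[0,0,0]},
  {"hand":8,"dp":[-0.018,0,0.007],"twist":[0,0,0]},
  {"hand":8,"dp":[-0.018,0,0.007],"twist":[0,0,0]},
  {"hand":8,"dp":[0,0,0],"twist":[0,0,0]},
  {"hand":8,"dp":[0,0.014,0],"twist":[0,0,0]},
  {"hand":8,"dp":[0,-0.02,0],"twist":[0,0,0]},
  {"hand":8,"dp":[0,0.02,0],"twist":[0,0,0]},
  {"hand":8,"dp":[0,-0.016,0],"twist":[0,0,0]},
])

```text
time: 19.53
ee_pos: [644.6, -273.4, 131.3]
tool_rot: [[0.36, 0.139, 0.923], [-0.054, 0.99, -0.128], [-0.932, -0.004, 0.364]]
contact_force: [-0.6, 1.1, -3.1]
gripper_width: 16.6
```

Emit:
step_arm([
  {"hand":8,"dp":[0,0,0.014],"twist":[0,0,0]},
  {"hand":8,"dp":[0,0,-0.02],"twist":[0,0,0]},
  {"hand":8,"dp":[0,0,0.02],"twist":[0,0,0]},
  {"hand":8,"dp":[0,0,-0.014],"twist":[0,0,0]},
  {"hand":8,"dp":[0,0,0],"twist":[0,0,0]},
])

```text
time: 19.95
ee_pos: [646.3, -275.8, 130.2]
tool_rot: [[0.359, 0.14, 0.923], [-0.051, 0.99, -0.13], [-0.932, -0.001, 0.363]]
contact_force: [-1.2, 0.5, -4.8]
gripper_width: 16.5
```

```bash
python3 -c "
from h import *
tr();plan([640,-273,150],-8,22)
f=grab_frame('scene');a=cv2.resize(f['image'][195:315,130:280],(600,480))
g=grab_frame('wrist');b=cv2.resize(g['image'],(480,300))
c=np.zeros((600,800,3),np.uint8);c[:300,:480]=b;c[300:,:375]=cv2.resize(a,(375,300));t=grab_frame('top')['image'][110:240,360:440];c[300:,400:585]=cv2.resize(t,(185,300));cv2.imwrite('pics/s9.png',c)
"
```

```text
tray x 61.8 nose 119.8 lat -2.8
pos [ 646.3 -275.8  130.2] width 16.5 F [-1.2  0.5 -4.8] t 19.95 
 tool-mm [-20.9   1.9   1. ] norm [-0.0417  0.0038  0.002 ] rows 0.5 twistdeg [ 0.55 -0.52  3.03] norm [ 0.0061 -0.0058  0.0337] rows 0.4
```

View pics/s9.png

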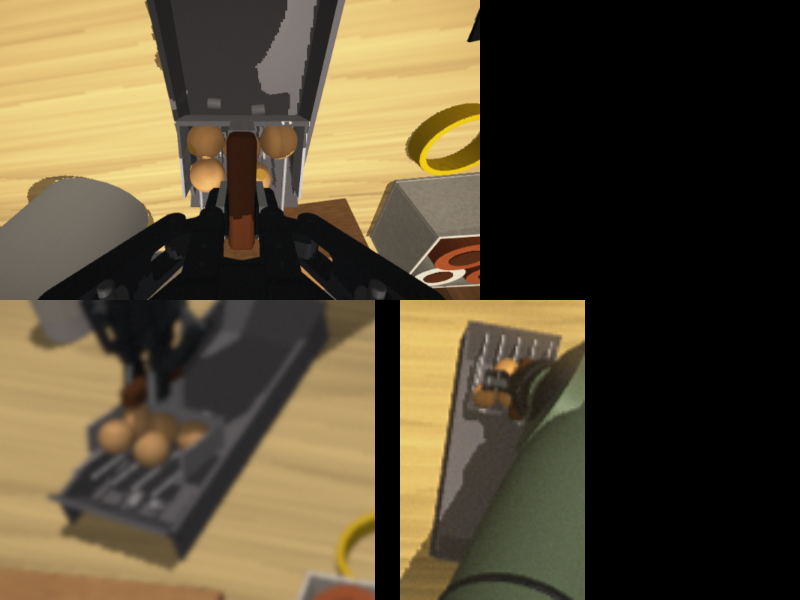

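Emit:
step_arm([
  {"hand":8,"dp":[-0.02,0,0.008],"twist":[0,0,0]},
  {"hand":8,"dp":[-0.028,0,0.011],"twist":[0,0,0]},
  {"hand":8,"dp":[-0.028,0,0.011],"twist":[0,0,0]},
  {"hand":8,"dp":[-0.028,0,0.011],"twist":[0,0,0]},
  {"hand":8,"dp":[-0.01,0,0.004],"twist":[0,0,0]},
  {"hand":8,"dp":[0,0,0],"twist":[0,0,0]},
])

```text
time: 20.6
ee_pos: [648.1, -276.0, 198.0]
tool_rot: [[0.362, 0.139, 0.922], [-0.051, 0.99, -0.129], [-0.931, -0.001, 0.366]]
contact_force: [-0.1, 0.4, -3.4]
gripper_width: 16.4
```

```bash
python3 -c "
from h import *
tr();plan([375,241,190],-3.5,21)
f=grab_frame('scene');a=cv2.resize(f['image'][180:310,130:280],(500,433))
g=grab_frame('wrist');np.save('w9.npy',cloud(g));b=cv2.resize(g['image'][120:290,200:440],(800,567))
cv2.imwrite('pics/s10.png',b);cv2.imwrite('pics/s11.png',a)
W=cloud(f)
for c in ('wrist','scene'):
 for o in find_in(c,'nut0')[:8]+find_in(c,'knob0')[:7]: print(c,round(o['confidence'],2),np.round(o['extent']))
"
```

```text
tray x 63.6 nose 121.6 lat -2.7
pos [ 648.1 -276.   198. ] width 16.4 F [-0.1  0.4 -3.4] t 20.6 
 tool-mm [-118.1  474.1 -321.3] norm [-0.2361  0.9482 -0.6427] rows 14.6 twistdeg [-3.93  0.55  2.91] norm [-0.0436  0.0061  0.0323] rows 0.7
wrist 0.63 [284. 100. 298. 113.]
wrist 0.57 [329. 105. 350. 122.]
wrist 0.97 [252. 166. 301. 212.]
wrist 0.81 [340. 217. 362. 251.]
wrist 0.78 [250. 209. 300. 256.]
wrist 0.65 [348. 166. 398. 212.]
wrist 0.53 [299. 183. 350. 208.]
scene 0.58 [183. 224. 195. 236.]
scene 0.56 [170. 224. 186. 232.]
scene 0.56 [282. 222. 338. 264.]
scene 0.46 [175. 229. 191. 244.]
scene 0.45 [194. 226. 209. 237.]
```

View pics/s10.png

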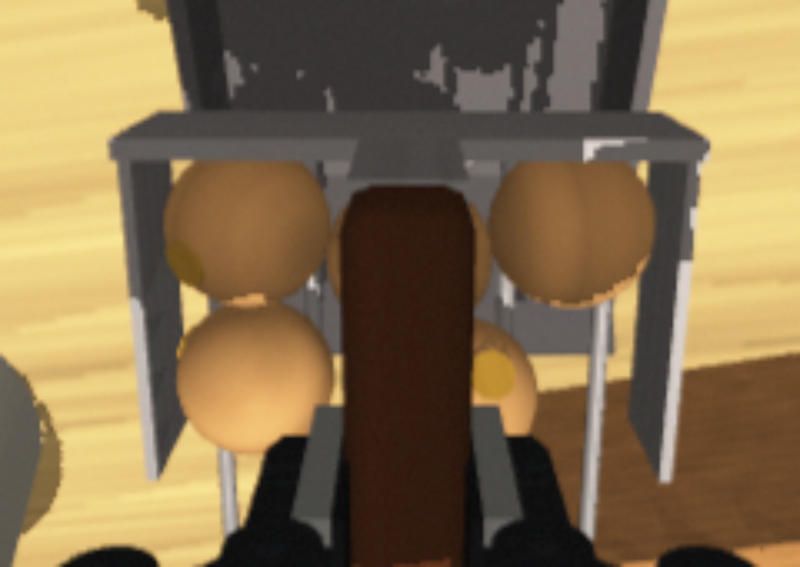

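Emit:
step_arm([
  {"hand":8,"dp":[-0.005,0.019,-0.0127],"twist":[0,0,0]},
  {"hand":8,"dp":[-0.0088,0.0332,-0.0223],"twist":[0,0,0]},
  {"hand":8,"dp":[-0.0125,0.0474,-0.0318],"twist":[0,0,0]},
  {"hand":8,"dp":[-0.0125,0.0474,-0.0318],"twist":[0,0,0]},
  {"hand":8,"dp":[-0.0125,0.0474,-0.0318],"twist":[0,0,0]},
  {"hand":8,"dp":[-0.0125,0.0474,-0.0318],"twist":[0,0,0]},
  {"hand":8,"dp":[-0.0125,0.0474,-0.0318],"twist":[0,0,0]},
  {"hand":8,"dp":[-0.0125,0.0474,-0.0318],"twist":[0,0,0]},
])

```text
time: 21.57
ee_pos: [546.0, -89.9, 188.2]
tool_rot: [[0.352, 0.148, 0.924], [-0.05, 0.989, -0.139], [-0.935, 0.003, 0.356]]
contact_force: [-0.3, -0.0, -2.4]
gripper_width: 16.3
```

```bash
python3 -c "
from h import *
plan([376.6,241.3,190],-3.5,21)
"
```

```text
pos [546.  -89.9 188.2] width 16.3 F [-0.3 -0.  -2.4] t 21.57 
 tool-mm [ -78.   302.5 -202. ] norm [-0.156   0.6051 -0.404 ] rows 9.3 twistdeg [-4.5  -0.05  2.9 ] norm [-0.05   -0.0006  0.0322] rows 0.8
```

Emit:
step_arm([
  {"hand":8,"dp":[-0.0135,0.0474,-0.0318],"twist":[0,0,0]},
  {"hand":8,"dp":[-0.0135,0.0474,-0.0318],"twist":[0,0,0]},
  {"hand":8,"dp":[-0.0135,0.0474,-0.0318],"twist":[0,0,0]},
  {"hand":8,"dp":[-0.0135,0.0474,-0.0318],"twist":[0,0,0]},
  {"hand":8,"dp":[-0.0135,0.0474,-0.0318],"twist":[0,0,0]},
  {"hand":8,"dp":[-0.0135,0.0474,-0.0318],"twist":[0,0,0]},
  {"hand":8,"dp":[-0.0135,0.0474,-0.0318],"twist":[0,0,0]},
  {"hand":8,"dp":[-0.0135,0.0474,-0.0318],"twist":[0,0,0]},
])

```text
time: 22.23
ee_pos: [426.9, 127.7, 190.6]
tool_rot: [[0.346, 0.15, 0.926], [-0.046, 0.989, -0.143], [-0.937, 0.007, 0.349]]
contact_force: [1.0, 1.8, -2.6]
gripper_width: 16.1
```

Emit:
step_arm([
  {"hand":8,"dp":[-0.012,0.042,-0.028],"twist":[0,0,0]},
  {"hand":8,"dp":[-0.009,0.03,-0.02],"twist":[0,0,0]},
  {"hand":8,"dp":[-0.005,0.015,-0.01],"twist":[0,0,0]},
  {"hand":8,"dp":[0,0,0],"twist":[0,0,0]},
])

```text
time: 22.57
ee_pos: [395.6, 182.4, 191.4]
tool_rot: [[0.343, 0.141, 0.929], [-0.039, 0.99, -0.136], [-0.939, 0.01, 0.345]]
contact_force: [0.6, -0.2, -2.6]
gripper_width: 16.3
```

```bash
sed -i "s/'zyx'/'ZYX'/" h.py; python3 -c "
from h import *
plan([376.6,241.3,190],-3.5,21)
"
```

```text
pos [395.6 182.4 191.4] width 16.3 F [ 0.6 -0.2 -2.6] t 22.57 
 tool-mm [ -7.6  55.6 -26.1] norm [-0.0151  0.1113 -0.0523] rows 1.5 twistdeg [-4.51 -0.82  1.07] norm [-0.0501 -0.0091  0.0119] rows 0.7
```

Emit:
step_arm([
  {"hand":8,"dp":[-0.003,0.022,-0.0104],"twist":[-0.0125,-0.002,0.003]},
  {"hand":8,"dp":[-0.003,0.022,-0.0104],"twist":[-0.0125,-0.002,0.003]},
  {"hand":8,"dp":[-0.003,0.022,-0.0104],"twist":[-0.0125,-0.002,0.003]},
  {"hand":8,"dp":[-0.003,0.022,-0.0104],"twist":[-0.0125,-0.002,0.003]},
  {"hand":8,"dp":[-0.002,0.015,-0.008],"twist":[0,0,0]},
  {"hand":8,"dp":[0,0,0],"twist":[0,0,0]},
  {"hand":8,"dp":[0,0,0],"twist":[0,0,0]},
])

```text
time: 23.15
ee_pos: [374.4, 236.8, 187.4]
tool_rot: [[0.354, 0.059, 0.933], [-0.022, 0.998, -0.055], [-0.935, -0.001, 0.355]]
contact_force: [0.1, -1.0, -2.8]
gripper_width: 16.4
```

```bash
python3 -c "
from h import *
plan([376.6,241.3,160],-3.5,21)
"
```

```text
pos [374.4 236.8 187.4] width 16.4 F [ 0.1 -1.  -2.8] t 23.15 
 tool-mm [26.3  4.7 -7.9] norm [ 0.0527  0.0093 -0.0159] rows 0.7 twistdeg [ 0.13 -0.23  0.01] norm [ 0.0014 -0.0025  0.0001] rows 0.0
```

Emit:
step_arm([
  {"hand":8,"dp":[0.018,0.009,-0.005],"twist":[0,0,0]},
  {"hand":8,"dp":[0.018,0,-0.005],"twist":[0,0,0]},
  {"hand":8,"dp":[0.014,0,-0.005],"twist":[0,0,0]},
  {"hand":8,"dp":[0,0,0],"twist":[0,0,0]},
  {"hand":8,"dp":[0,0,0],"twist":[0,0,0]},
])

```text
time: 23.57
ee_pos: [378.7, 238.7, 160.9]
tool_rot: [[0.355, 0.065, 0.933], [-0.024, 0.998, -0.06], [-0.935, -0.001, 0.356]]
contact_force: [-0.1, -0.3, -2.9]
gripper_width: 16.5
```

```bash
python3 -c "
from h import *
plan([376.6,241.3,160],-3.5,0)
f=grab_frame('scene');t=grab_frame('top');g=grab_frame('wrist')
W=cloud(f);print('rim',rect(sel(W,330,530,140,320,48,56)))
c=np.zeros((600,800,3),np.uint8);c[:300,:400]=cv2.resize(f['image'][190:300,140:287],(400,300));c[:300,400:]=cv2.resize(f['image'][170:310,310:497],(400,300))
c[300:,:370]=cv2.resize(t['image'][115:235,360:508],(370,300));c[300:,380:800]=cv2.resize(g['image'][60:340,140:532],(420,300))
cv2.imwrite('pics/s12.png',c)
"
```

```text
pos [378.7 238.7 160.9] width 16.5 F [-0.1 -0.3 -2.9] t 23.57 
 tool-mm [ 0.   2.4 -2.5] norm [ 0.0001  0.0049 -0.0049] rows 0.1 twistdeg [-0.19 20.85  0.12] norm [-0.0022  0.2317  0.0013] rows 3.0
rim (array([439.8, 238.3]), array([134. , 137.3]), 86.5, 285)
```

View pics/s12.png

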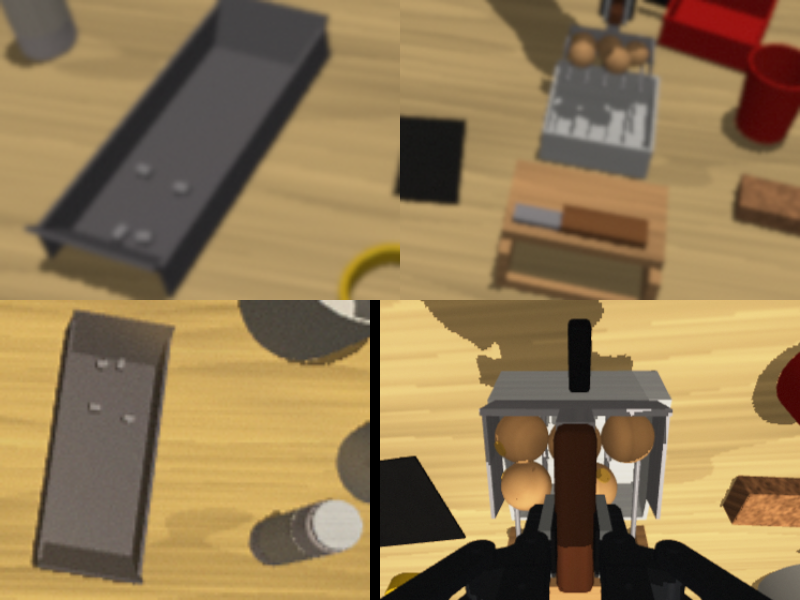

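Emit:
step_arm([
  {"hand":8,"dp":[0,0.004,-0.004],"twist":[0,0.03,0]},
  {"hand":8,"dp":[0,0,0],"twist":[0,0.03,0]},
  {"hand":8,"dp":[0,0,0],"twist":[0,0.03,0]},
  {"hand":8,"dp":[0,0,0],"twist":[0,0.03,0]},
  {"hand":8,"dp":[0,0,0],"twist":[0,0.03,0]},
  {"hand":8,"dp":[0,0,0],"twist":[0,0.03,0]},
  {"hand":8,"dp":[0,0,0],"twist":[0,0.03,0]},
])

```text
time: 24.3
ee_pos: [377.7, 241.5, 165.0]
tool_rot: [[0.029, 0.063, 0.998], [0.001, 0.998, -0.063], [-1.0, 0.003, 0.029]]
contact_force: [0.5, 0.3, -3.6]
gripper_width: 16.5
```

```bash
python3 -c "
from h import *
plan([376.6,241.3,158],-3.5,0)
"
```

```text
pos [377.7 241.5 165. ] width 16.5 F [ 0.5  0.3 -3.6] t 24.3 
 tool-mm [ 7.  -0.3 -1.2] norm [ 0.0139 -0.0007 -0.0025] rows 0.2 twistdeg [-0.11  1.66 -0.15] norm [-0.0012  0.0184 -0.0016] rows 0.2
```

Emit:
step_arm([
  {"hand":8,"dp":[0.006,0,0],"twist":[0,0.018,0]},
  {"hand":8,"dp":[0.006,0,0],"twist":[0,0.018,0]},
  {"hand":8,"dp":[0.003,0,0],"twist":[0,0.018,0]},
  {"hand":8,"dp":[0.002,0,0],"twist":[0,0.018,0]},
  {"hand":8,"dp":[0.002,0,0],"twist":[0,0.018,0]},
  {"hand":8,"dp":[0.002,0,0],"twist":[0,0.018,0]},
  {"hand":8,"dp":[0.002,0,0],"twist":[0,0.018,0]},
  {"hand":8,"dp":[0,0,0],"twist":[0,0.01,0]},
])

```text
time: 24.97
ee_pos: [387.2, 242.1, 158.4]
tool_rot: [[-0.176, 0.065, 0.982], [0.017, 0.998, -0.063], [-0.984, 0.005, -0.176]]
contact_force: [-0.1, -0.2, -1.3]
gripper_width: 16.2
```

Emit:
step_arm([
  {"hand":8,"dp":[0,0,0],"twist":[0,0.015,0]},
  {"hand":8,"dp":[0,0,0],"twist":[0,0.015,0]},
  {"hand":8,"dp":[0,0,0],"twist":[0,0.015,0]},
  {"hand":8,"dp":[0,0,0],"twist":[0,0.015,0]},
  {"hand":8,"dp":[0,0,0],"twist":[0,0.015,0]},
  {"hand":8,"dp":[0,0,0],"twist":[0,0.015,0]},
  {"hand":8,"dp":[0,0,0],"twist":[0,0,0]},
  {"hand":8,"dp":[0,0,0],"twist":[0,0,0]},
])

```text
time: 25.63
ee_pos: [394.8, 242.6, 161.7]
tool_rot: [[-0.303, 0.065, 0.951], [0.027, 0.998, -0.06], [-0.953, 0.007, -0.304]]
contact_force: [-0.0, 0.0, -3.3]
gripper_width: 16.5
```

```bash
python3 -c "
from h import *
plan([376.6,241.3,156],-3.5,-20)
f=grab_frame('scene');W=cloud(f)
for o in outline_of('scene','knob0')[:8]:
  p=W[o['mask']];print(round(o['confidence'],2),np.round(o['extent']),np.round(np.nanmedian(p,0)))
cv2.imwrite('pics/s13.png',cv2.resize(f['image'][150:290,330:480],(640,597)))
"
```

```text
pos [394.8 242.6 161.7] width 16.5 F [-0.   0.  -3.3] t 25.63 
 tool-mm [ 10.9  -2.5 -15.5] norm [ 0.0217 -0.005  -0.031 ] rows 0.5 twistdeg [-0.07  2.3  -0.47] norm [-0.0008  0.0256 -0.0052] rows 0.3
0.65 [414. 227. 425. 238.] [468. 282.  34.]
0.6 [380. 215. 398. 226.] [425. 194.  31.]
0.44 [466. 192. 506. 239.] [412. 446.  78.]
```

View pics/s13.png

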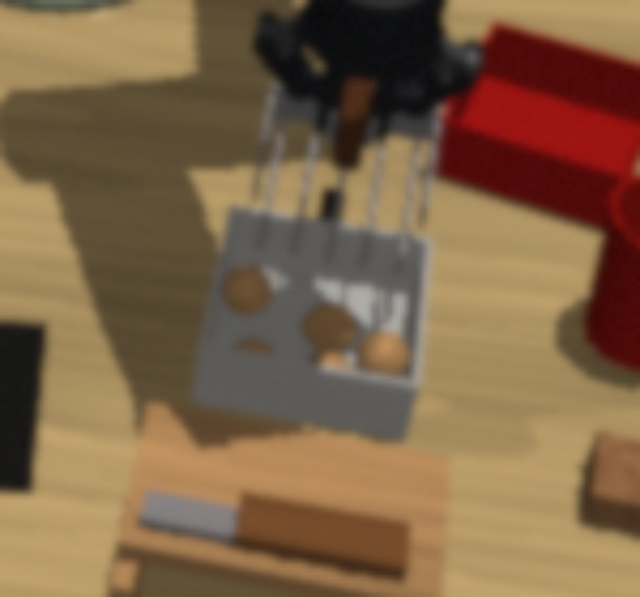

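Emit:
step_arm([
  {"hand":8,"dp":[-0.03,0,-0.012],"twist":[0,0,0]},
  {"hand":8,"dp":[-0.04,0,-0.013],"twist":[0,0,0]},
  {"hand":8,"dp":[-0.03,0,-0.01],"twist":[0,-0.065,0]},
  {"hand":8,"dp":[0,0,0],"twist":[0,-0.065,0]},
  {"hand":8,"dp":[0,0,0],"twist":[0,-0.065,0]},
  {"hand":8,"dp":[0,0,0],"twist":[0,0,0]},
])

```text
time: 26.23
ee_pos: [392.1, 241.5, 215.3]
tool_rot: [[0.008, 0.066, 0.998], [0.006, 0.998, -0.066], [-1.0, 0.006, 0.008]]
contact_force: [-2.4, -1.0, -2.3]
gripper_width: 16.4
```

```bash
python3 -c "
from h import *
plan([529.3,1.5,200],5.4)
"
```

```text
pos [392.1 241.5 215.3] width 16.4 F [-2.4 -1.  -2.3] t 26.23 
 tool-mm [  15.1 -230.5  152.7] norm [ 0.0301 -0.4611  0.3053] rows 6.9 twistdeg [-9.19  0.47 -0.31] norm [-0.1021  0.0052 -0.0035] rows 1.3
```

Emit:
step_arm([
  {"hand":8,"dp":[0,-0.0576,0.038],"twist":[0,0,0]},
  {"hand":8,"dp":[0,-0.0576,0.038],"twist":[0,0,0]},
  {"hand":8,"dp":[0,-0.0576,0.038],"twist":[0,0,0]},
  {"hand":8,"dp":[0,-0.0576,0.038],"twist":[0,0,0]},
  {"hand":8,"dp":[0,-0.0576,0.038],"twist":[0,0,0]},
  {"hand":8,"dp":[0,-0.0576,0.038],"twist":[0,0,0]},
  {"hand":8,"dp":[0,-0.0576,0.038],"twist":[0,0,0]},
  {"hand":8,"dp":[0,-0.04,0.025],"twist":[0,0,0]},
])

```text
time: 26.9
ee_pos: [524.8, 7.9, 215.8]
tool_rot: [[-0.006, 0.048, 0.999], [0.016, 0.999, -0.048], [-1.0, 0.016, -0.007]]
contact_force: [0.5, 0.5, -2.5]
gripper_width: 16.2
```

Emit:
step_arm([
  {"hand":8,"dp":[0,0,0],"twist":[-0.05,0,0]},
  {"hand":8,"dp":[0,0,0],"twist":[-0.05,0,0]},
  {"hand":8,"dp":[0,0,0],"twist":[0,0,0]},
  {"hand":8,"dp":[0,0,0],"twist":[0,0,0]},
  {"hand":8,"dp":[0,0,0],"twist":[0,0,0]},
])

```text
time: 27.32
ee_pos: [528.3, 0.4, 214.3]
tool_rot: [[-0.015, -0.101, 0.995], [0.02, 0.995, 0.102], [-1.0, 0.022, -0.013]]
contact_force: [-0.1, 0.9, -2.1]
gripper_width: 16.3
```

```bash
cat > m.py <<'E'
from h import *
f=grab_frame('wrist');plan([529.3,1.5,130],5.4);W=cloud(f);s=arm.sense();R=np.array(s['tool_rot']);T=(W-s['ee_pos'])@R;Q=T.reshape(-1,3)
im=f['image'].astype(int)
w=Q[(abs(Q[:,1])<70)&(Q[:,2]>-60)&(Q[:,2]<-40)&(Q[:,0]>42)&(Q[:,0]<55)]
print('wall top',np.round(np.percentile(w,[1,50,99],axis=0),1),len(w))
for z0,z1 in((-46,-36),(-20,-10)):
  b=Q[(abs(Q[:,1]+2)<7)&(Q[:,2]>z0)&(Q[:,2]<z1)&(Q[:,0]>-15)&(Q[:,0]<0)];print('bar top',np.round(np.median(b,0),2))
dk=f['image'].max(-1)<60;X=W.copy();X[~dk]=np.nan
p=sel(X,430,640,-100,110,0,7);print('mat',rect(p),p.min(0),p.max(0))
E
python3 m.py
```

```text
pos [5.282e+02 5.000e-01 2.142e+02] width 16.4 F [-0.1 -0.4 -2.1] t 27.37 
 tool-mm [84.2 -0.9  2.3] norm [ 0.1684 -0.0018  0.0045] rows 2.1 twistdeg [ 0.45 -0.75 -1.23] norm [ 0.005  -0.0083 -0.0136] rows 0.2
wall top [[ 43.4 -55.2 -47.9]
 [ 47.1  -2.5 -46.5]
 [ 54.8  52.6 -40.8]] 1466
bar top [ -6.96  -2.23 -41.14]
bar top [ -6.94  -1.86 -15.13]
mat (array([530.9,   1.9]), array([139.3, 139.3]), 5.7, 7545) [455.69653122 -74.14894858   1.03268014] [605.80810942  77.28936131   5.89038489]
```

Emit:
step_arm([
  {"hand":8,"dp":[0.03,0,0.004],"twist":[0.005,-0.0083,-0.0136]},
  {"hand":8,"dp":[0.06,0,0],"twist":[0,0,0]},
  {"hand":8,"dp":[0.06,0,0],"twist":[0,0,0]},
  {"hand":8,"dp":[0.03,0,0],"twist":[0,0,0]},
  {"hand":8,"dp":[0.01,0,0],"twist":[0,0,0]},
  {"hand":8,"dp":[0,0,0],"twist":[0,0,0]},
  {"hand":8,"dp":[0,0,0],"twist":[0,0,0]},
])

```text
time: 27.95
ee_pos: [530.9, 4.6, 118.7]
tool_rot: [[0.003, -0.094, 0.996], [0.001, 0.996, 0.094], [-1.0, 0.001, 0.003]]
contact_force: [-0.3, 0.2, -1.2]
gripper_width: 16.1
```

```bash
python3 -c "
from h import *
plan([529.3,2,88],5.4)
"
```

```text
pos [530.9   4.6 118.7] width 16.1 F [-0.3  0.2 -1.2] t 27.95 
 tool-mm [30.7 -2.4 -1.9] norm [ 0.0613 -0.0049 -0.0038] rows 0.8 twistdeg [-0.03  0.18 -0.04] norm [-0.0004  0.002  -0.0004] rows 0.0
```

Emit:
step_arm([
  {"hand":8,"dp":[0.02,-0.005,-0.005],"twist":[0,0.002,0]},
  {"hand":8,"dp":[0.02,0,0],"twist":[0,0,0]},
  {"hand":8,"dp":[0.015,0,0],"twist":[0,0,0]},
  {"hand":8,"dp":[0.004,0,0],"twist":[0,0,0]},
  {"hand":8,"dp":[0,0,0],"twist":[0,0,0]},
  {"hand":8,"dp":[0,0,0],"twist":[0,0,0]},
])

```text
time: 28.45
ee_pos: [531.3, 1.5, 89.9]
tool_rot: [[0.006, -0.093, 0.996], [-0.0, 0.996, 0.093], [-1.0, -0.001, 0.006]]
contact_force: [-0.1, -0.0, -1.8]
gripper_width: 15.9
```

```bash
python3 -c "
from h import *
plan([529.3,2,87],5.4)
"
```

```text
pos [531.3   1.5  89.9] width 15.9 F [-0.1 -0.  -1.8] t 28.45 
 tool-mm [ 2.9  0.7 -2. ] norm [ 0.0058  0.0014 -0.004 ] rows 0.1 twistdeg [-0.05  0.34  0.04] norm [-0.0005  0.0038  0.0004] rows 0.0
```

Emit:
step_arm([
  {"hand":8,"dp":[0.004,0.001,-0.004],"twist":[0,0.004,0]},
  {"hand":8,"dp":[0.004,0,0],"twist":[0,0,0]},
  {"hand":8,"dp":[0.003,0,0],"twist":[0,0,0]},
  {"hand":8,"dp":[0,0,0],"twist":[0,0,0]},
  {"hand":8,"dp":[0,0,0],"twist":[0,0,0]},
])

```text
time: 28.87
ee_pos: [529.8, 1.9, 88.1]
tool_rot: [[0.002, -0.093, 0.996], [-0.001, 0.996, 0.093], [-1.0, -0.001, 0.001]]
contact_force: [0.1, -0.4, -2.8]
gripper_width: 16.3
```

Emit:
step_arm([
  {"hand":8,"dp":[0.004,0,0],"twist":[0,0,0]},
  {"hand":8,"dp":[0.004,0,0],"twist":[0,0,0]},
  {"hand":8,"dp":[0,0,0],"twist":[0,0,0]},
  {"hand":8,"dp":[0,0,0],"twist":[0,0,0]},
])

```text
time: 29.2
ee_pos: [530.6, 2.1, 87.7]
tool_rot: [[0.005, -0.094, 0.996], [-0.001, 0.996, 0.094], [-1.0, -0.002, 0.004]]
contact_force: [0.5, 0.7, -1.8]
gripper_width: 16.3
```

Emit:
step_arm([
  {"hand":8,"dp":[0.004,0,-0.001],"twist":[0,0,0]},
  {"hand":8,"dp":[0.002,0,0],"twist":[0,0,0]},
  {"hand":45,"dp":[0,0,0],"twist":[0,0,0]},
  {"hand":45,"dp":[0,0,0],"twist":[0,0,0]},
  {"hand":45,"dp":[0,0,0],"twist":[0,0,0]},
  {"hand":45,"dp":[0,0,0],"twist":[0,0,0]},
  {"hand":45,"dp":[-0.02,0,0],"twist":[0,0,0]},
  {"hand":45,"dp":[-0.06,0,0],"twist":[0,0,0]},
])

```text
time: 29.87
ee_pos: [526.7, 2.5, 121.9]
tool_rot: [[-0.004, -0.093, 0.996], [-0.0, 0.996, 0.093], [-1.0, 0.0, -0.004]]
contact_force: [0.5, -0.9, -0.7]
gripper_width: 45.1
```

Emit:
step_arm([
  {"hand":45,"dp":[-0.06,0,0],"twist":[0,0,0]},
  {"hand":45,"dp":[-0.06,0,0],"twist":[0,0,0]},
  {"hand":45,"dp":[-0.05,0,-0.03],"twist":[0,0,0]},
  {"hand":45,"dp":[0,0.04,-0.06],"twist":[0.02,0,0]},
  {"hand":45,"dp":[0,0.07,-0.03],"twist":[0.03,0,0]},
  {"hand":45,"dp":[0,0.07,-0.03],"twist":[0.03,0,0]},
  {"hand":45,"dp":[0,0.07,-0.03],"twist":[0.02,0,0]},
  {"hand":45,"dp":[0,0,0],"twist":[0,0,0]},
])

```text
time: 30.53
ee_pos: [435.6, 124.1, 220.8]
tool_rot: [[0.01, 0.078, 0.997], [-0.0, 0.997, -0.078], [-1.0, 0.001, 0.01]]
contact_force: [-0.4, -0.3, -0.1]
gripper_width: 45.1
```

```bash
cat > d.py <<'E'
from h import *
for c in ('wrist','scene','top'):
  f=grab_frame(c);cv2.imwrite('pics/'+c+'14.png',f['image']);W=cloud(f);print(c)
  print(' rim',rect(sel(W,330,530,140,320,48,56)))
  dk=f['image'].max(-1)<75;Q=W.copy();Q[~dk]=np.nan
  p=sel(Q,290,400,200,280,28,50)
  if len(p)>5:print(' handle',rect(p))
  p=sel(W,430,640,-90,100,84,99)
  if len(p)>20:print(' bar',rect(p))
  print(' board',rect(sel(W,540,730,120,330,76,85)))
plan([348,243,150],-3.5)
E
python3 d.py
```

```text
wrist
 rim (array([438.9, 237.1]), array([135.1, 134.6]), 86.6, 2457)
 handle (array([348.6, 241.6]), array([15.7, 46.3]), 86.2, 964)
 bar (array([508.4,  -0.6]), array([51.5, 17.6]), 5.6, 911)
 board (array([610.5, 225.5]), array([170. ,  63.1]), 87.2, 1094)
scene
 rim (array([439.2, 238.5]), array([134.1, 139. ]), 86.2, 345)
 handle (array([344.3, 244.6]), array([24.7,  9.1]), 3.0, 23)
 bar (array([526.,   2.]), array([79.8, 18. ]), 5.3, 172)
 board (array([630.8, 226.2]), array([170.2, 103.7]), 87.3, 1910)
top
 rim (array([0., 0.]), array([0., 0.]), 0.0, 0)
 bar (array([524.4,   1. ]), array([78.3, 17.9]), 5.1, 154)
 board (array([652.5, 224.6]), array([170.2,  58.2]), 87.3, 416)
pos [438.7 119.9 220.6] width 45.0 F [ 0.   0.6 -0.8] t 30.68 
 tool-mm [  69.1  115.4 -101.3] norm [ 0.1382  0.2308 -0.2026] rows 4.2 twistdeg [-1.19  0.7   0.14] norm [-0.0132  0.0077  0.0015] rows 0.2
```

Emit:
step_arm([
  {"hand":45,"dp":[0,0.046,-0.04],"twist":[-0.0132,0.0077,0]},
  {"hand":45,"dp":[0,0.046,-0.04],"twist":[0,0,0]},
  {"hand":45,"dp":[0.02,0.046,-0.04],"twist":[0,0,0]},
  {"hand":45,"dp":[0.05,0.046,-0.04],"twist":[0,0,0]},
  {"hand":45,"dp":[0.05,0.046,-0.04],"twist":[0,0,0]},
  {"hand":45,"dp":[0,0,0],"twist":[0,0,0]},
  {"hand":45,"dp":[0,0,0],"twist":[0,0,0]},
])

```text
time: 31.27
ee_pos: [354.5, 238.9, 159.3]
tool_rot: [[0.008, 0.078, 0.997], [-0.003, 0.997, -0.078], [-1.0, -0.003, 0.008]]
contact_force: [0.3, 0.3, 0.3]
gripper_width: 45.3
```

```bash
python3 -c "
from h import *
plan([347.5,243,70],-3.5)
"
```

```text
pos [354.5 238.9 159.3] width 45.3 F [0.3 0.3 0.3] t 31.27 
 tool-mm [89.3  3.8 -8. ] norm [ 0.1785  0.0077 -0.016 ] rows 2.2 twistdeg [-0.95  0.47  0.16] norm [-0.0105  0.0052  0.0018] rows 0.2
```

Emit:
step_arm([
  {"hand":45,"dp":[0.04,0.008,-0.016],"twist":[-0.0105,0.0052,0]},
  {"hand":45,"dp":[0.05,0,0],"twist":[0,0,0]},
  {"hand":45,"dp":[0.05,0,0],"twist":[0,0,0]},
  {"hand":45,"dp":[0.02,0,0],"twist":[0,0,0]},
  {"hand":45,"dp":[0,0,0],"twist":[0,0,0]},
  {"hand":45,"dp":[0,0,0],"twist":[0,0,0]},
])

```text
time: 31.77
ee_pos: [357.9, 238.9, 79.6]
tool_rot: [[0.008, 0.073, 0.997], [-0.002, 0.997, -0.073], [-1.0, -0.001, 0.008]]
contact_force: [-0.6, -0.4, 1.0]
gripper_width: 45.1
```

```bash
python3 -c "
from h import *
plan([347.5,243,32],-3.5)
"
```

```text
pos [357.9 238.9  79.6] width 45.1 F [-0.6 -0.4  1. ] t 31.77 
 tool-mm [ 47.5   3.4 -11.1] norm [ 0.095   0.0068 -0.0221] rows 1.2 twistdeg [-0.7   0.45  0.08] norm [-0.0078  0.005   0.0009] rows 0.1
```

Emit:
step_arm([
  {"hand":45,"dp":[0,0.007,-0.022],"twist":[-0.008,0.005,0]},
  {"hand":45,"dp":[0,0,-0.008],"twist":[0,0,0]},
  {"hand":45,"dp":[0.03,0,-0.003],"twist":[0,0,0]},
  {"hand":45,"dp":[0.03,0,-0.003],"twist":[0,0,0]},
  {"hand":45,"dp":[0.02,0,0],"twist":[0,0,0]},
  {"hand":45,"dp":[0.01,0,0],"twist":[0,0,0]},
  {"hand":45,"dp":[0,0,0],"twist":[0,0,0]},
])

```text
time: 32.35
ee_pos: [345.0, 245.0, 39.9]
tool_rot: [[0.01, 0.063, 0.998], [0.004, 0.998, -0.063], [-1.0, 0.005, 0.01]]
contact_force: [-0.6, -0.4, -0.4]
gripper_width: 45.1
```

```bash
python3 -c "
from h import *
plan([347.5,243,32],-3.5)
"
```

```text
pos [345.  245.   39.9] width 45.1 F [-0.6 -0.4 -0.4] t 32.35 
 tool-mm [ 8.  -1.9  2.5] norm [ 0.0159 -0.0037  0.005 ] rows 0.2 twistdeg [-0.12  0.59 -0.26] norm [-0.0014  0.0065 -0.0029] rows 0.1
```

Emit:
step_arm([
  {"hand":45,"dp":[0.014,-0.004,0.003],"twist":[0,0.006,-0.003]},
  {"hand":45,"dp":[0.004,0,0],"twist":[0,0,0]},
  {"hand":45,"dp":[0,0,0],"twist":[0,0,0]},
  {"hand":45,"dp":[0,0,0],"twist":[0,0,0]},
])

```text
time: 32.68
ee_pos: [348.1, 243.6, 32.4]
tool_rot: [[0.003, 0.063, 0.998], [0.001, 0.998, -0.063], [-1.0, 0.001, 0.003]]
contact_force: [0.5, -1.1, 0.5]
gripper_width: 45.1
```

Emit:
step_arm([
  {"hand":8,"dp":[0,0,0],"twist":[0,0,0]},
  {"hand":8,"dp":[0,0,0],"twist":[0,0,0]},
  {"hand":8,"dp":[0,0,0],"twist":[0,0,0]},
  {"hand":8,"dp":[0,0,0],"twist":[0,0,0]},
  {"hand":8,"dp":[0,0,0],"twist":[0,0,0]},
  {"hand":8,"dp":[0,0,0],"twist":[0,0,0]},
], newtons=50)

```text
time: 33.18
ee_pos: [348.7, 243.8, 33.1]
tool_rot: [[0.004, 0.062, 0.998], [0.001, 0.998, -0.062], [-1.0, 0.002, 0.004]]
contact_force: [0.9, -0.0, -1.3]
gripper_width: 15.3
```

Emit:
step_arm([
  {"hand":8,"dp":[-0.002,0,0],"twist":[0,0,0]},
  {"hand":8,"dp":[0,0,0],"twist":[0,0,0]},
])

```text
time: 33.35
ee_pos: [347.9, 243.7, 33.8]
tool_rot: [[0.003, 0.062, 0.998], [0.001, 0.998, -0.062], [-1.0, 0.001, 0.003]]
contact_force: [0.2, 1.1, -3.3]
gripper_width: 15.1
```

```bash
cat >> h.py <<'E'
def bay(): # TCP in bay frame
    s=arm.sense();d=s["ee_pos"][:2]-np.array([581.2,228.5]);print("bay x %.1f y %.1f"%(d@[.9988,-.049],d@[.049,.9988]))
E
python3 -c "
from h import *
bay();plan([531,231,33],-2.8)
"
```

```text
bay x -233.7 y 3.7
pos [347.9 243.7  33.8] width 15.1 F [ 0.2  1.1 -3.3] t 33.35 
 tool-mm [  1.3  -1.2 183.5] norm [ 0.0025 -0.0025  0.367 ] rows 4.6 twistdeg [-0.77  0.15 -0.07] norm [-0.0086  0.0017 -0.0008] rows 0.1
```

Emit:
step_arm([
  {"hand":8,"dp":[0,-0.001,0.01],"twist":[-0.008,0,0]},
  {"hand":8,"dp":[0,-0.001,0.02],"twist":[0,0,0]},
  {"hand":8,"dp":[0,-0.001,0.024],"twist":[0,0,0]},
  {"hand":8,"dp":[0,-0.001,0.024],"twist":[0,0,0]},
  {"hand":8,"dp":[0,-0.001,0.024],"twist":[0,0,0]},
  {"hand":8,"dp":[0,0,0.012],"twist":[0,0,0]},
  {"hand":8,"dp":[0,0,0],"twist":[0,0,0]},
])

```text
time: 33.93
ee_pos: [409.6, 237.2, 33.6]
tool_rot: [[-0.0, 0.048, 0.999], [0.001, 0.999, -0.048], [-1.0, 0.001, -0.0]]
contact_force: [-0.7, -0.0, -0.8]
gripper_width: 14.9
```

```bash
python3 -c "
from h import *
bay();plan([531,231,33],-2.8);bay()
for c in('wrist','scene'):
  W=cloud(grab_frame(c));p=sel(W,370,575,140,320,48,58);print(rect(p));q=sel(W,540,730,120,330,76,85);print(rect(q))
"
```

```text
bay x -171.9 y 0.3
pos [409.6 237.2  33.6] width 14.9 F [-0.7 -0.  -0.8] t 33.93 
 tool-mm [  0.6  -0.4 121.6] norm [ 0.0013 -0.0008  0.2432] rows 3.0 twistdeg [ 0.04 -0.   -0.06] norm [ 0.0004 -0.     -0.0006] rows 0.0
bay x -171.9 y 0.3
(array([435.2, 235.2]), array([126.5,  77.4]), 86.8, 1696)
(array([0., 0.]), array([0., 0.]), 0.0, 0)
(array([480.8, 233.9]), array([134. , 148.3]), 87.6, 262)
(array([631.1, 226. ]), array([170.2, 103.3]), 87.6, 1924)
```

Emit:
step_arm([
  {"hand":8,"dp":[-0.003,0,0.012],"twist":[0,0,0]},
  {"hand":8,"dp":[0,0,0.024],"twist":[0,0,0]},
  {"hand":8,"dp":[0,0,0.024],"twist":[0,0,0]},
  {"hand":8,"dp":[0,0,0.024],"twist":[0,0,0]},
  {"hand":8,"dp":[0,0,0.012],"twist":[0,0,0]},
  {"hand":8,"dp":[0,0,0],"twist":[0,0,0]},
])

```text
time: 34.53
ee_pos: [457.5, 234.5, 34.5]
tool_rot: [[-0.005, 0.046, 0.999], [0.0, 0.999, -0.046], [-1.0, -0.0, -0.005]]
contact_force: [-1.6, 0.2, -1.7]
gripper_width: 15.2
```

```bash
python3 -c "
from h import *
bay();plan([531,231,33.5],-2.8)
"
```

```text
bay x -123.8 y -0.1
pos [457.5 234.5  34.5] width 15.2 F [-1.6  0.2 -1.7] t 34.53 
 tool-mm [ 0.6 -0.1 73.6] norm [ 0.0013 -0.0002  0.1471] rows 1.8 twistdeg [ 0.19 -0.27  0.01] norm [ 0.0021 -0.003   0.0001] rows 0.0
```

Emit:
step_arm([
  {"hand":8,"dp":[0,0,0.012],"twist":[0,-0.003,0]},
  {"hand":8,"dp":[0,0,0.024],"twist":[0,0,0]},
  {"hand":8,"dp":[0,0,0.024],"twist":[0,0,0]},
  {"hand":8,"dp":[0,0,0.024],"twist":[0,0,0]},
  {"hand":8,"dp":[0,0,0.016],"twist":[0,0,0]},
  {"hand":8,"dp":[0,0,0],"twist":[0,0,0]},
])

```text
time: 35.03
ee_pos: [506.9, 232.1, 34.0]
tool_rot: [[-0.003, 0.043, 0.999], [-0.001, 0.999, -0.043], [-1.0, -0.001, -0.003]]
contact_force: [1.3, 0.5, -1.4]
gripper_width: 15.1
```

```bash
python3 -c "
from h import *
bay();plan([531,231,33.5],-2.8)
"
```

```text
bay x -74.4 y -0.0
pos [506.9 232.1  34. ] width 15.1 F [ 1.3  0.5 -1.4] t 35.03 
 tool-mm [ 0.4 -0.1 24.1] norm [ 0.0007 -0.0001  0.0482] rows 0.6 twistdeg [ 0.32 -0.2   0.05] norm [ 0.0036 -0.0022  0.0006] rows 0.1
```

Emit:
step_arm([
  {"hand":8,"dp":[0,0,0.01],"twist":[0.003,-0.002,0]},
  {"hand":8,"dp":[0,0,0.01],"twist":[0,0,0]},
  {"hand":8,"dp":[0,0,0.01],"twist":[0,0,0]},
  {"hand":8,"dp":[0,0,0.008],"twist":[0,0,0]},
  {"hand":8,"dp":[0,0,0.006],"twist":[0,0,0]},
])

```text
time: 35.45
ee_pos: [527.4, 231.1, 33.5]
tool_rot: [[-0.004, 0.047, 0.999], [-0.001, 0.999, -0.047], [-1.0, -0.001, -0.004]]
contact_force: [-3.0, 0.2, 0.9]
gripper_width: 15.4
```

Emit:
step_arm([
  {"hand":8,"dp":[0,0,0.006],"twist":[0,0,0]},
  {"hand":8,"dp":[0,0,0.004],"twist":[0,0,0]},
  {"hand":8,"dp":[0,0,0],"twist":[0,0,0]},
])

```text
time: 35.7
ee_pos: [532.3, 231.1, 33.3]
tool_rot: [[-0.006, 0.047, 0.999], [-0.0, 0.999, -0.047], [-1.0, -0.001, -0.006]]
contact_force: [-3.7, -0.5, 1.6]
gripper_width: 15.3
```

```bash
python3 -c "
from h import *
bay();plan([531,231,33.5],-2.8)
"
```

```text
bay x -49.0 y 0.2
pos [532.3 231.1  33.3] width 15.3 F [-3.7 -0.5  1.6] t 35.7 
 tool-mm [-0.1 -0.1 -1.3] norm [-0.0003 -0.0003 -0.0025] rows 0.0 twistdeg [ 0.12 -0.34  0.04] norm [ 0.0013 -0.0037  0.0005] rows 0.1
```

Emit:
step_arm([
  {"hand":8,"dp":[0,0,0.006],"twist":[0,-0.003,0]},
  {"hand":8,"dp":[0,0,0.006],"twist":[0,0,0]},
  {"hand":8,"dp":[0,0,0.006],"twist":[0,0,0]},
])

```text
time: 35.95
ee_pos: [532.4, 231.2, 33.0]
tool_rot: [[-0.017, 0.045, 0.999], [0.001, 0.999, -0.045], [-1.0, -0.0, -0.017]]
contact_force: [-11.7, 0.6, 7.9]
gripper_width: 15.1
```

Emit:
step_arm([
  {"hand":8,"dp":[0,0,0.006],"twist":[0,0,0]},
  {"hand":8,"dp":[0,0,0.006],"twist":[0,0,0]},
])

```text
time: 36.12
ee_pos: [532.4, 231.2, 33.0]
tool_rot: [[-0.028, 0.044, 0.999], [0.001, 0.999, -0.044], [-1.0, -0.0, -0.028]]
contact_force: [-10.3, 1.0, 9.1]
gripper_width: 15.5
```

Emit:
step_arm([
  {"hand":8,"dp":[0,0,0],"twist":[0,0,0]},
  {"hand":40,"dp":[0,0,0],"twist":[0,0,0]},
  {"hand":40,"dp":[0,0,0],"twist":[0,0,0]},
  {"hand":40,"dp":[0,0,0],"twist":[0,0,0]},
  {"hand":40,"dp":[0,0,0],"twist":[0,0,0]},
  {"hand":40,"dp":[-0.02,0,0],"twist":[0,0,0]},
  {"hand":40,"dp":[-0.06,0,-0.01],"twist":[0,0,0]},
  {"hand":40,"dp":[-0.06,0,-0.02],"twist":[0,0,0]},
])

```text
time: 36.78
ee_pos: [519.7, 230.0, 101.0]
tool_rot: [[-0.031, 0.046, 0.998], [-0.003, 0.999, -0.046], [-1.0, -0.005, -0.03]]
contact_force: [0.9, -0.0, 0.2]
gripper_width: 39.9
```

Emit:
step_arm([
  {"hand":40,"dp":[-0.06,0,-0.04],"twist":[0,0,0]},
  {"hand":40,"dp":[-0.06,0,-0.06],"twist":[0,0,0]},
  {"hand":40,"dp":[-0.05,0,-0.06],"twist":[0,0,0]},
  {"hand":40,"dp":[0,0,-0.06],"twist":[0,0,0]},
  {"hand":40,"dp":[0,0,-0.04],"twist":[0,0,0]},
  {"hand":40,"dp":[0,0,0],"twist":[0,0,0]},
  {"hand":40,"dp":[0,0,0],"twist":[0,0,0]},
])

```text
time: 37.37
ee_pos: [392.9, 237.4, 204.6]
tool_rot: [[-0.012, 0.048, 0.999], [0.003, 0.999, -0.048], [-1.0, 0.002, -0.012]]
contact_force: [0.5, -0.5, 0.5]
gripper_width: 40.1
```

```bash
python3 -c "
from h import *
plan([531,231,33.5],-2.8)
c=np.zeros((600,800,3),np.uint8)
f={n:grab_frame(n) for n in('scene','top','wrist')}
for n,F in f.items():
  W=cloud(F);p=sel(W,500,600,140,320,48,58);print(n,'rim',rect(p),'bar',rect(sel(W,430,640,-90,100,84,99)))
  dk=F['image'].max(-1)<75;Q=W.copy();Q[~dk]=np.nan
  p=sel(Q,440,560,190,280,28,50);print('handle',rect(p) if len(p)>4 else 0)
s=f['scene']['image'];c[:330,:800]=cv2.resize(s[150:310,120:508],(800,330))
c[330:,:432]=cv2.resize(f['wrist']['image'],(432,270));c[330:,440:]=cv2.resize(f['top']['image'][110:240,210:440],(360,270))[:,:360]
cv2.imwrite('pics/end.png',c)
"
```

```text
pos [392.9 237.4 204.6] width 40.1 F [ 0.5 -0.5  0.5] t 37.37 
 tool-mm [169.4  -0.2 140.4] norm [ 0.3389 -0.0005  0.2807] rows 5.5 twistdeg [ 0.07 -0.7  -0.13] norm [ 0.0008 -0.0077 -0.0015] rows 0.1
scene rim (array([555.4, 227.7]), array([110. ,   2.3]), 87.2, 7) bar (array([526. ,   1.8]), array([79.4, 18.3]), 5.2, 172)
handle (array([527. , 230.7]), array([31.5, 10.7]), 1.0, 42)
top rim (array([569. , 226.6]), array([153. ,  28.3]), 86.3, 90) bar (array([524.4,   1. ]), array([78.2, 17.7]), 5.0, 154)
handle (array([532.4, 228.7]), array([14.2, 47.5]), 87.9, 71)
wrist rim (array([556.8, 228.1]), array([114.4,   6.4]), 87.3, 581) bar (array([5.138e+02, 1.000e-01]), array([62.5, 20.3]), 6.2, 1292)
handle (array([531.4, 229.2]), array([16., 50.]), 87.3, 566)
```

View pics/end.png

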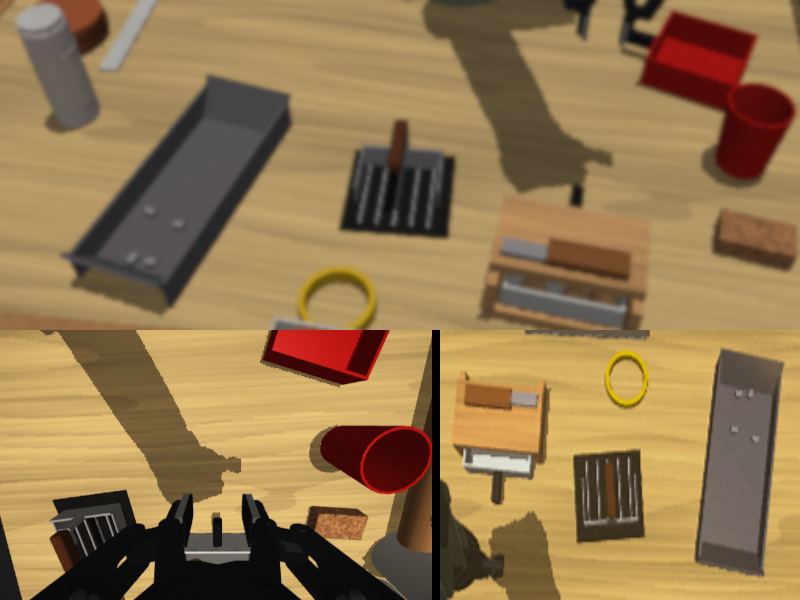

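```bash
python3 -c "
from h import *
print(arm.job_done())"
```

```text
the job is handed in; nothing more can be done
None
```

The job is done and handed in after about 37 s of robot time; no verdict was reported.

- **What I did:** I drew the aluminium dish out by its handle. The scoop had been knocked about 3 cm aside by then, so I found it again before gripping. One pass through the tray picked up all five knobs, and I tipped them into the dish. I then parked the scoop on its mat and slid the dish back under the shelf.
- **Dish:** The arm stopped dead against the stop with about 11 N of push. The dish's origin measures about 42.6 mm into the bay, against 42 mm when fully home.
- **Knobs and nuts:** All five knobs were seen in the dish after tipping. The final picture shows no knobs and four nuts in the tray, the same four seen at the start. With the dish under the shelf I could not count the knobs again.
- **Scoop:** It stands upright on the mat. The cameras disagree on how well centred it is: about 1.5 mm off by the wrist camera and 4 mm off by the scene and top cameras.
- **Bystanders:** The tape, cup, spray can and sanding block look untouched in the final picture; I did not re-measure them.

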